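# Clear the lathe bench: pulleys, chucks and jig plate to their places

### The arm

A 6-joint arm with a two-finger parallel gripper is mounted at the origin on the work surface. World frame = base frame: x ahead of the robot, y to its left, z up, the work surface at z = 0. Lengths are in m, angles in degrees, forces in N, time in s.
With the tool pointing down it reaches from about 0.25 to 0.725 m from the base axis. Payload 9.7 kg.
Tool frame: the origin (TCP) lies at the very end of the fingers, on their centre line; the grasp point (between the pads) lies 19 mm behind it; z points along the fingers, y is the line along which they close (so a half turn about z gives the same grasp; the last joint's range is limited). The gripper opens to 85 mm and grips with 20 to 120 N. Pads are 22 mm wide; open, the fingers measure 114 mm over their backs; the gripper's body (76 mm by 85 mm) begins 54 mm behind the grasp point. The pads swing forward as they close: fully open they stand 13 mm farther back than shut.
Start: joints at [65.661, 4.979, 10.078, 95.1, 0, 90], TCP at [0.227, 0.501, 0.231] pointing down, gripper open.
Joint ranges: [-179.16, 179.16], [-48.56, 103.87], [-65.8, 70.77], [-126.05, 130.52], [-82.76, 87.17], [-180, 180]. Speed limits (degrees/s): [127.2, 127.2, 147.25, 180, 180, 180].

### API

Orientations are given as [roll, pitch, yaw] about the fixed x, y, z axes, in that order (R = Rz(yaw) Ry(pitch) Rx(roll)).
In Python, from workcell import bot gives the robot as it stands.
- The arm moves only by the tool step_arm, never from a script. Its argument "targets" is a list of rows, each a list of 3 entries, a list of its own where there are three numbers: the opening, from 0 (shut) to 1 (fully open), then the shift along the world's x, y, z in mm, then the turn, a rotation vector about the world's x, y, z in rad. In form: [[grip, [tx, ty, tz], [wx, wy, wz]], ...]. A call has 1 to 8 rows; each row is the pose to reach, as a shift and turn from the pose commanded when the call began; what a row does not reach only later rows make up. A row lasts 1/10 s, in which the tool goes at most 50 mm and 8.59 degrees, less where a joint would pass 70% of its speed; a pose out of reach is approached as far as the arm can. A call with a gripper value outside its range is refused whole. The fingers move at their own pace and stop on an object; "force" is the grip in N (left out, the last holds). Time passes only in rows, so rows that repeat a pose let the fingers close. It gives the time, the measured TCP pose, the force, the opening and the grip force at its end, in the units of the state.
- bot.get_obs(): the state, without advancing time (a new reading comes with each control period).
- bot.camera(name): name is "scene" or "top" or "wrist"; returns (picture, depth): 480x640x3 uint8, red, green, blue; 480x640 float32, m along the optical axis (not along the pixel's ray), 0 where there is no reading.
- bot.camera_params(name): a dict with "K" (3x3 intrinsics, pixels), "R" (3x3) and "t" (3): a world point X has camera coordinates R X + t. Camera axes: x right, y down, z forward; pixel columns grow to the right and rows downward; lengths in m; the calibration is good to about 2 mm. A picture is of the moment at which its call begins: read the wrist's pose just before it. camera_params takes no time and is no camera call; for the wrist camera it gives the pose at the moment of the call.
- bot.job_done(): hands the job in; it is judged then, once.
The state is a dict: "time": time; "q": joint angles; "qd": joint speeds; "joint_efforts": joint torques, N m; "ee_pos": TCP position; "tcp_rot": TCP orientation; "wrist_force": force on the tool from outside, world axes, zero at the start; "torque": the same for the moment, N m; "opening": finger opening in m; "grasp_force": force on a finger pad.
Only numpy, scipy, OpenCV 4.12 (cv2) and the standard library are available. Lean on these libraries where they do the work, as an engineer would, in place of code of your own. Each camera call takes 0.05 s, during which the arm holds its last target. There are 200 camera calls.

### The job

Clear up the handful on the bench: stand both brass pulleys in the red tray and both drill chucks (steel, and black-sleeved) in the blue tray, each upright and flat on the tray's floor, and put the aluminium bush plate back on its drill jig so that both dowel pins are in its end holes and it lies fully down. Set each piece down rather than dropping it, and leave the loupe and the oil bottle where they stand.

Things in the scene. Friction and masses are not known exactly. Their poses are not given: they have to be found in the camera images.
- step_pulley: brass two-groove stepped pulley, standing on its wide face: 44 mm diameter from 0 to 13 mm height, 34 mm diameter to 23 mm, hub 22 mm diameter to 30 mm; about 0.2 kg. Origin: centre of the underside; z up its axis. Belongs in the red tray.
- flat_pulley: brass single-groove pulley, 40 mm diameter from 0 to 18 mm height, then a hub 18 mm diameter up to 26 mm; about 0.16 kg. Origin: centre of the underside; z up its axis. Belongs in the red tray.
- key_chuck: bright steel keyed drill chuck standing jaws up: foot 26 mm diameter to 6 mm height, body 32 mm diameter from 6 to 28 mm, nose cone above, 46 mm to the jaw tips; about 0.2 kg. Origin: centre of the underside; z up its axis. Belongs in the blue tray.
- keyless_chuck: keyless drill chuck standing jaws up: steel foot 31 mm diameter to 11 mm height, ribbed black sleeve 36 mm diameter from 11 to 38 mm, steel nose above, 53 mm to the jaw tips; about 0.22 kg. Origin: centre of the underside; z up its axis. Belongs in the blue tray.
- jig_plate: aluminium bush plate, lying flat: 110 mm along its x, 50 mm along its y, 12 mm thick, four small dark bushes standing 1.5 mm proud at its centre; two through holes, 12 mm diameter, on its centre line at x = -42 and +42 mm; about 0.22 kg. The same after a half turn. Origin: centre of the underside; z up. Belongs on the jig base.
- red_tray: red open plastic tray, fixed, 160 mm along its x by 120 mm along its y outside (rim lip 169 x 129), 30 mm high, walls and floor 3 mm thick: inner floor 154 x 114 mm, 3 mm above the bench. Origin: centre of the underside; z up. Place for the pulleys; it takes two side by side along its x.
- blue_tray: blue open plastic tray, fixed, 160 mm along its x by 120 mm along its y outside (rim lip 169 x 129), 30 mm high, walls and floor 3 mm thick: inner floor 154 x 114 mm, 3 mm above the bench. Origin: centre of the underside; z up. Place for the chucks; it takes two side by side along its x.
- jig_base: drill jig base, fixed: dark steel slab 126 x 64 mm (x, y), 14 mm high; two bright rest pads (30 x 50 mm, at x = -40 and +40 mm) with tops 34 mm above the bench (the seated plate lies on them). On each, at x = -42 and +42 mm, y = 0, a 10 mm dowel pin: straight for 6 mm, then coned to a 3.6 mm tip 14.5 mm above the pad. Origin: centre of the underside; z up.
- loupe: brown watchmaker's loupe, 33 mm diameter, 28 mm high, loose: leave alone. Origin: centre of the underside.
- oil_bottle: green oil bottle with white cap, 28 mm diameter, 60 mm high, loose: leave alone. Origin: centre of the underside.
There are look-alikes about, which are no part of the job. Several things have the shape of the jig_plate; the one meant has the colours described above.

How it is judged:
By the outcome, as a careful person would: the job done as asked, in the order asked, and still so for the second after the job is handed in, with the robot touching nothing.
It also fails if it takes over 120 s, if anything falls off the work surface, if the arm or the gripper's body presses on something with over 40 N, if the wrist force passes 120 N, or if a joint passes its speed limit or range.

## Working session

There is one attempt and no reset: what is moved stays moved. The work goes in short steps, Python scripts to look and compute and a tool call to move; the robot and the scene stay as the last step left them, time stands still between calls to the robot, and variables do not carry over. Pictures are saved under pics/ and viewed, at most 14 in all, crops included, and the job is handed in when it is done.

Besides the shell and the picture viewer there is one more tool, called after "Emit:" in YAML: its name, and indented under it one key for each argument. step_arm: Moves the arm, as the interface text tells. Its arguments: {"type":"object","properties":{"targets":{"type":"array","items":{"type":"array"}},"force":{"type":"number"}},"required":["targets"]}

```bash
mkdir -p pics; ls
cat > h.py <<'E'
import numpy as np, cv2
from workcell import bot
def snap(n,f):
    P=bot.camera_params(n); im,d=bot.camera(n)
    cv2.imwrite(f'pics/{f}.png',cv2.cvtColor(im,cv2.COLOR_RGB2BGR)); np.savez(f'pics/{f}.npz',im=im,d=d,**P); return im,d,P
def load(f): z=np.load(f'pics/{f}.npz'); return z['im'],z['d'],z
def cloud(d,P):
    v,u=np.mgrid[0:480,0:640]; K=np.array(P['K'])
    c=np.stack([(u-K[0,2])/K[0,0]*d,(v-K[1,2])/K[1,1]*d,d],-1)
    return (c-np.array(P['t']).ravel())@np.array(P['R'])
E
python3 - <<'E'
from h import *
o=bot.get_obs(); print(o)
for n in('top','scene'):
    im,d,P=snap(n,n+'0'); print(n,P['K'],P['R'],P['t'],(d>0).mean())
E
```

```text
pics
{'time': 0.0, 'q': array([6.56611330e+01, 5.01108199e+00, 1.00342129e+01, 9.50984422e+01,
       1.65984899e-04, 8.99998704e+01]), 'qd': array([ 0.07203081, -0.00740947, -0.03060467, -0.05594576, -0.02344661,
        0.03285956]), 'joint_efforts': array([ 9.80627337e-04, -5.20386457e+01,  4.64806330e+01,  1.60690286e-02,
        6.04610045e-05, -3.25251710e-05]), 'ee_pos': array([0.22658042, 0.50091573, 0.23058107]), 'tcp_rot': array([-1.79924689e+02, -1.66155120e-04,  1.55661262e+02]), 'wrist_force': array([ 0.20153025, -0.82413139, -0.18944671]), 'torque': array([-0.00859016,  0.01288598, -0.02749767]), 'grasp_force': 0.0, 'opening': 0.08539393302043587}
top [[457.55791595   0.         323.45803163]
 [  0.         457.55791595 233.72586084]
 [  0.           0.           1.        ]] [[-0.01779472 -0.99967798  0.01809083]
 [-0.98439357  0.01434859 -0.17539501]
 [ 0.17507895 -0.02092961 -0.98433191]] [-0.00287357  0.49678252  0.75697487] 0.9958658854166667
scene [[556.3521915    0.         331.29412245]
 [  0.         556.3521915  234.20327051]
 [  0.           0.           1.        ]] [[ 0.19088659  0.9815711   0.00897167]
 [ 0.77295439 -0.14467052 -0.61774748]
 [-0.60506514  0.12485441 -0.78632535]] [-0.10970822 -0.36534737  1.32221443] 0.99619140625
```

View pics/top0.png

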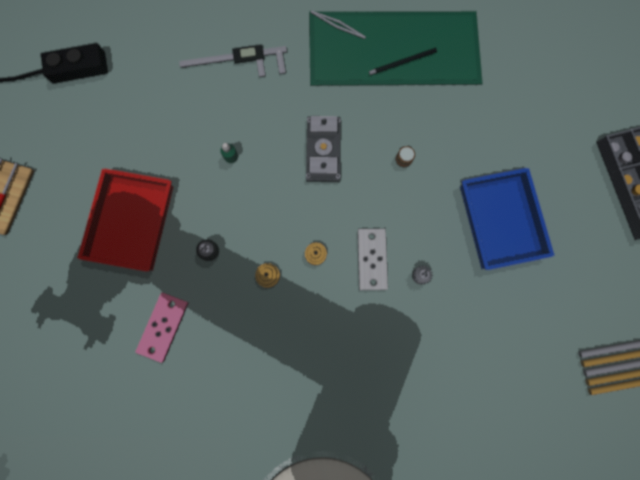

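View pics/scene0.png

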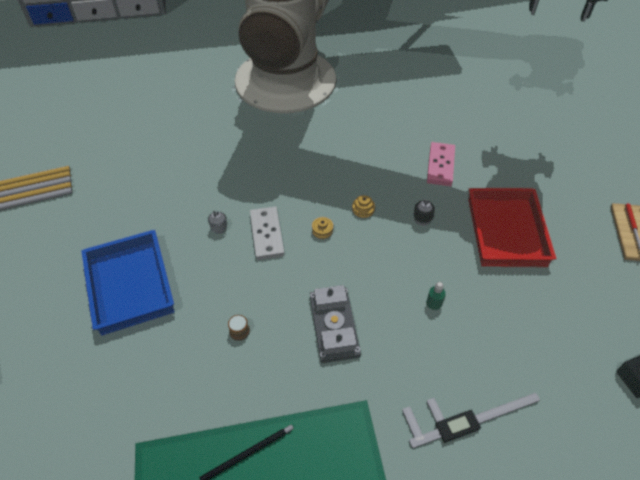

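The top picture shows the red tray at (125,220), blue tray (507,218), jig base (323,149), step pulley (267,275), flat pulley (316,254), black chuck (207,249) and steel chuck (423,274). The loupe is at (405,156) and the bottle at (229,152). The plate-shaped things are a grey-white one (373,259) and a pink one (162,327). The grey-white one should be the aluminium plate, which I'll confirm in a crop.

Run:
```python
from h import *
im,d,P=load('top0'); 
a=im[225:295,335:440]; b=im[290:370,120:200]; c=im[105:190,290:360]
f=lambda x:cv2.resize(x,(390,290),interpolation=cv2.INTER_CUBIC)
s=load('scene0')[0]
g=np.vstack([np.hstack([f(a),f(b)]),np.hstack([f(c),f(s[280:365,295:370])])])
cv2.imwrite('pics/crop1.png',cv2.cvtColor(np.clip(g*1.3,0,255).astype('uint8'),cv2.COLOR_RGB2BGR))
for n in('top0','scene0'):
    im,d,P=load(n)
    X=cloud(d,P); z=X[...,2]; m=((z>.006)&(z<.09)&(d>0)).astype('uint8')
    fl=(d>0)&(abs(z)<.02)&(X[...,0]>.2)&(X[...,0]<.6)&(abs(X[...,1])<.4); print(n,'table z',np.median(z[fl]))
    N,L,S,C=cv2.connectedComponentsWithStats(m)
    for i in range(1,N):
        if S[i,4]<60: continue
        q=X[L==i]; zt=np.percentile(q[:,2],98)
        r=cv2.minAreaRect((q[:,:2]*1000).astype('float32'))
        print(C[i].round(),S[i,4],'ztop %.3f'%zt,'rect c',np.round(r[0],1),'sz',np.round(r[1],0),'ang',round(r[2],1), 'col',im[L==i].mean(0).round())
```

```text
top0 table z 0.0005533963587598091
[338.  24.] 204 ztop 0.011 rect c [928.8 -48.4] sz [122.  16.] ang 61.2 col [ 92. 100. 102.]
[69. 63.] 2201 ztop 0.043 rect c [830.5 504.7] sz [ 53. 204.] ang 11.6 col [22. 24. 25.]
[244.  56.] 1015 ztop 0.015 rect c [851.4 160. ] sz [208.  65.] ang 87.9 col [87. 90. 93.]
[403.  61.] 368 ztop 0.016 rect c [ 847.1 -172. ] sz [ 15. 142.] ang 19.4 col [27. 39. 37.]
[323. 148.] 2218 ztop 0.040 rect c [665.8 -13.8] sz [ 64. 126.] ang 87.7 col [87. 89. 94.]
[625. 171.] 2318 ztop 0.034 rect c [ 595.7 -570.9] sz [ 82. 215.] ang 82.1 col [50. 50. 51.]
[229. 152.] 257 ztop 0.061 rect c [654.9 160.2] sz [25. 27.] ang 29.5 col [53. 73. 66.]
[405. 156.] 294 ztop 0.031 rect c [ 647.9 -166.5] sz [32. 31.] ang 20.0 col [110. 111. 107.]
[ 11. 191.] 1489 ztop 0.023 rect c [580.1 571.3] sz [ 60. 130.] ang 72.9 col [125. 103.  75.]
[121. 216.] 2250 ztop 0.033 rect c [532.3 341.7] sz [130. 169.] ang 78.8 col [82. 26. 25.]
[510. 215.] 2163 ztop 0.033 rect c [ 524.8 -343.5] sz [169. 131.] ang 10.6 col [ 32.  53. 102.]
[372. 259.] 1634 ztop 0.015 rect c [455.5 -99.1] sz [ 
[... 2036 characters left out ...]
467.6   3.2] sz [40. 40.] ang 36.1 col [139. 119.  69.]
[123. 281.] 2579 ztop 0.033 rect c [ 524.2 -343.6] sz [174. 129.] ang 10.5 col [ 38.  66. 118.]
[436. 296.] 370 ztop 0.062 rect c [658.1 160.3] sz [27. 26.] ang 51.2 col [59. 85. 76.]
[334. 324.] 2870 ztop 0.041 rect c [667.4 -13.3] sz [ 64. 128.] ang 88.4 col [105. 109. 112.]
[238. 327.] 422 ztop 0.032 rect c [ 648.7 -166.9] sz [32. 33.] ang 29.5 col [120. 121. 114.]
[631. 374.] 590 ztop 0.038 rect c [843.8 409.8] sz [26. 57.] ang 71.7 col [36. 42. 42.]
[459. 421.] 2130 ztop 0.016 rect c [852.7 160.1] sz [207.  65.] ang 87.6 col [114. 119. 121.]
[246. 453.] 794 ztop 0.017 rect c [ 843.5 -173.2] sz [ 17. 142.] ang 19.6 col [30. 42. 41.]
```

View pics/crop1.png

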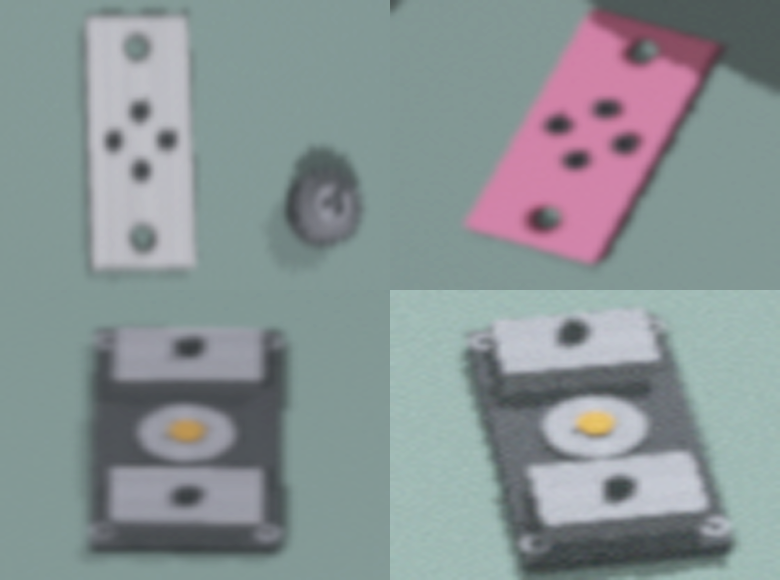

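The grey plate at top-picture pixel (373,259) has the aluminium body, dark bushes and holes described. The one at (162,327) is pink, so it is a look-alike to leave alone. The jig base has its pads and pins at both ends. Heights and sizes match the list in both cameras. I'll start with the step pulley at about (431,90) mm.

Emit:
step_arm:
  targets:
    - [1, [204, -411, -100], [0, 0, 0.227]]
    - [1, [204, -411, -100], [0, 0, 0.227]]
    - [1, [204, -411, -100], [0, 0, 0.227]]
    - [1, [204, -411, -100], [0, 0, 0.227]]
    - [1, [204, -411, -100], [0, 0, 0.227]]
    - [1, [204, -411, -100], [0, 0, 0.227]]
    - [1, [204, -411, -100], [0, 0, 0.227]]
    - [1, [204, -411, -100], [0, 0, 0.227]]
  force: 40

```text
time: 0.9
ee_pos: [0.4005, 0.1497, 0.1457]
tcp_rot: [180.0, 0.0, 168.7]
wrist_force: [1.0, 0.0, -0.4]
opening: 0.0852
grasp_force: 0.0
```

Emit:
step_arm:
  targets:
    - [1, [30, -60, -15], [0, 0, 0]]
    - [1, [30, -60, -15], [0, 0, 0]]
    - [1, [30, -60, -15], [0, 0, 0]]
    - [1, [30, -60, -15], [0, 0, 0]]

```text
time: 1.3
ee_pos: [0.43, 0.0914, 0.131]
tcp_rot: [-180.0, -0.0, 168.6]
wrist_force: [0.3, 0.9, -0.3]
opening: 0.085
grasp_force: 0.0
```

Run:
```python
from h import *
print(bot.get_obs()['ee_pos'])
im,d,P=snap('wrist','w1'); X=cloud(d,P); z=X[...,2]
m=((z>.006)&(z<.05)&(d>0)).astype('uint8'); N,L,S,C=cv2.connectedComponentsWithStats(m)
for i in range(1,N):
    if S[i,4]>400:
        q=X[L==i]; r=cv2.minAreaRect((q[:,:2]*1000).astype('float32')); print(C[i].round(),S[i,4],q[:,2].max().round(4),np.round(r[0],1),np.round(r[1],1),r[2])
        t=q[q[:,2]>np.percentile(q[:,2],98)-.002]; print('top',cv2.minEnclosingCircle((t[:,:2]*1000).astype('float32')),t[:,:2].mean(0))
```

```text
[0.42996327 0.09139929 0.13101402]
[558.  65.] 10382 0.0153 [350.3 270.2] [52.5 88.5] 68.57206726074219
top ((350.0027160644531, 269.3722839355469), 50.5488395690918) [0.34786026 0.2706933 ]
[589. 294.] 6743 0.0319 [528.1 292.5] [180.7  78.8] 10.205016136169434
top ((524.73193359375, 311.11749267578125), 90.37044525146484) [0.51851144 0.28926451]
[321. 223.] 2359 0.0321 [427.5  89.7] [42.8 43.3] 82.8104019165039
top ((427.4859619140625, 89.54398345947266), 10.993985176086426) [0.42740025 0.08983789]
[105. 291.] 7479 0.0154 [ 454.6 -100.1] [111.3  52.2] 0.08155327290296555
top ((454.19097900390625, -100.01486206054688), 59.78797912597656) [ 0.45086179 -0.09997485]
[466. 258.] 2273 0.0497 [471.9 193.4] [36.1 37.2] 49.45303726196289
top ((471.8536376953125, 193.5488739013672), 8.858800888061523) [0.47081253 0.19288157]
[  7. 282.] 473 0.0238 [ 424.8 -174.2] [10.8 28.7] 82.97282409667969
top ((428.47479248046875, -173.02537536621094), 7.366855144500732) [ 0.42895427 -0.1720749 ]
[227. 286.] 1767 0.028 [464.4   3.5] [39.7 38.6] 40.13931655883789
top ((465.1428527832031, 2.6647162437438965), 8.993013381958008) [0.464754   0.00297542]
[248. 419.] 818 0.025 [606.6 -12.7] [64.1 11.6] 89.09867858886719
top ((609.0721435546875, -27.28540802001953), 7.221489906311035) [ 0.60953559 -0.02907152]
[118. 469.] 656 0.0291 [ 642.5 -159.8] [31.8 15.9] 24.6646671295166
top ((636.059326171875, -162.4027099609375), 8.40243911743164) [ 0.63339813 -0.16245028]
```

View pics/w1.png

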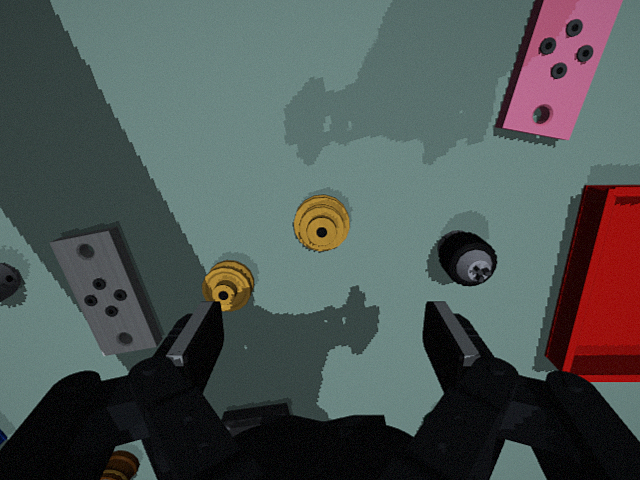

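The wrist picture shows the step pulley at (321,223), flat pulley (228,285), black chuck (467,258), grey plate (105,291) and pink plate (565,70). The step pulley lies within 2–3 mm of the other estimates, so I'm going down on it.

Emit:
step_arm:
  targets:
    - [1, [-2, 0, -50], [0, 0, 0]]
    - [1, [-2, 0, -95], [0, 0, 0]]
    - [1, [-2, 0, -115], [0, 0, 0]]
    - [1, [-2, 0, -127], [0, 0, 0]]
    - [1, [-2, 0, -127], [0, 0, 0]]
    - [1, [-2, 0, -127], [0, 0, 0]]

```text
time: 1.95
ee_pos: [0.4288, 0.0922, 0.0055]
tcp_rot: [180.0, 0.1, 168.7]
wrist_force: [0.1, -0.7, 0.1]
opening: 0.0853
grasp_force: 0.0
```

Emit:
step_arm:
  targets:
    - [0.6, [0, 0, 0], [0, 0, 0]]
    - [0.45, [0, 0, 0], [0, 0, 0]]
    - [0.3, [0, 0, 0], [0, 0, 0]]
    - [0.3, [0, 0, 0], [0, 0, 0]]
    - [0.3, [0, 0, 0], [0, 0, 0]]
    - [0.3, [0, 0, 0], [0, 0, 0]]
    - [0.3, [0, 0, 0], [0, 0, 0]]
    - [0.3, [0, 0, 0], [0, 0, 0]]
  force: 40

```text
time: 2.75
ee_pos: [0.4287, 0.0917, 0.0054]
tcp_rot: [180.0, 0.1, 168.7]
wrist_force: [-1.8, -0.8, 8.0]
opening: 0.0415
grasp_force: 39.4
```

Run:
```python
from h import *
o=bot.get_obs(); print(o['opening'],o['wrist_force'],o['torque'],o['ee_pos'])
im,d,P=snap('scene','s1'); im2,_,_=snap('wrist','w2')
g=np.hstack([cv2.resize(im[150:250,310:410],(400,400),interpolation=cv2.INTER_CUBIC),cv2.resize(im2[180:460,180:460],(400,400))])
cv2.imwrite('pics/c2.png',cv2.cvtColor(np.clip(g*1.4,0,255).astype('uint8'),cv2.COLOR_RGB2BGR))
```

```text
0.041494724400137316 [-1.80241853 -0.76265376  8.02746304] [-0.04247888  0.46730637  0.01033964] [0.42873344 0.0916681  0.00539924]
```

View pics/c2.png

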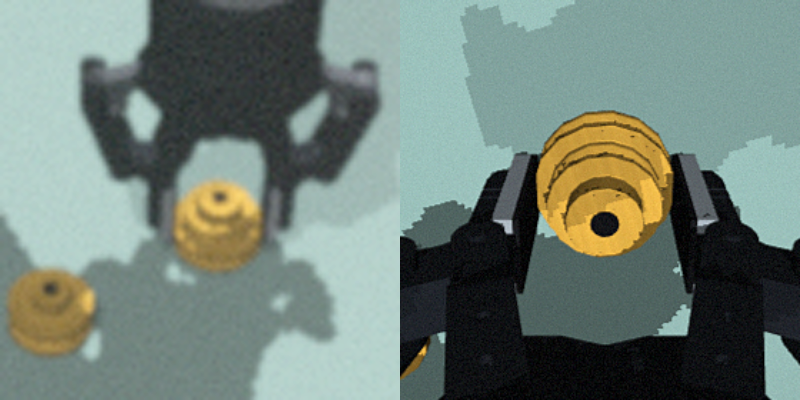

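Run:
```python
from h import *
im,d,P=load('w2'); X=cloud(d,P)
hsv=cv2.cvtColor(im,cv2.COLOR_RGB2HSV)
m=(hsv[...,0]>10)&(hsv[...,0]<35)&(hsv[...,1]>110)&(d>0)&(np.hypot(X[...,0]-.4287,X[...,1]-.0917)<.035)
q=X[m]; print(len(q), np.percentile(q[:,2],[1,50,99]))
import itertools
for lo,hi in((.026,.036),(.019,.026),(.009,.0165)):
    t=q[(q[:,2]>lo)&(q[:,2]<hi)]
    A=np.c_[t[:,:2]-t[:,:2].mean(0),np.ones(len(t))]
    for _ in range(4):
        c=np.linalg.lstsq(A,t[:,2],rcond=None)[0]; r=t[:,2]-A@c; k=abs(r)<max(.0008,1.2*r.std()); A=A[k];t=t[k]
    r=cv2.minEnclosingCircle((t[:,:2]*1000).astype('float32'))
    print(lo,len(t),'tilt deg',np.degrees(c[:2]),'z',c[2],r)
print(np.c_[np.histogram(q[:,2],bins=np.arange(0,.04,.002))[1][:-1],np.histogram(q[:,2],bins=np.arange(0,.04,.002))[0]].T)
```

```text
8017 [0.00279492 0.02266609 0.09599523]
0.026 1519 tilt deg [ 0.54405347 -0.13844065] z 0.0298248313821211 ((427.71380615234375, 91.29338073730469), 21.4213809967041)
0.019 1790 tilt deg [-0.11843139 -0.10639857] z 0.022878787047246746 ((423.75982666015625, 92.06910705566406), 21.688209533691406)
0.009 1546 tilt deg [-0.14935563  0.07081334] z 0.012919286413325848 ((427.2063903808594, 90.80610656738281), 22.785541534423828)
[[0.000e+00 2.000e-03 4.000e-03 6.000e-03 8.000e-03 1.000e-02 1.200e-02
  1.400e-02 1.600e-02 1.800e-02 2.000e-02 2.200e-02 2.400e-02 2.600e-02
  2.800e-02 3.000e-02 3.200e-02 3.400e-02 3.600e-02]
 [1.900e+01 2.840e+02 2.590e+02 8.000e+00 3.400e+01 2.270e+02 1.738e+03
  4.220e+02 1.520e+02 8.000e+00 1.900e+02 1.972e+03 1.740e+02 1.390e+02
  1.128e+03 7.560e+02 6.000e+00 9.000e+00 5.000e+00]]
```

The pulley stands level at (427,91) between the pads. I'll lift it gently and check the hold.

Emit:
step_arm:
  targets:
    - [0.3, [0, 0, 4], [0, 0, 0]]
    - [0.3, [0, 0, 10], [0, 0, 0]]
    - [0.3, [0, 0, 20], [0, 0, 0]]
    - [0.3, [0, 0, 30], [0, 0, 0]]
    - [0.3, [0, 0, 30], [0, 0, 0]]
  force: 60

```text
time: 3.35
ee_pos: [0.4291, 0.0918, 0.0361]
tcp_rot: [179.9, 0.1, 168.7]
wrist_force: [0.6, -0.5, -2.1]
opening: 0.0405
grasp_force: 60.7
```

```bash
cat >> h.py <<'E'
def levels(f,c,zs,band=.003,R=.04):
    im,d,P=load(f); X=cloud(d,P); hsv=cv2.cvtColor(im,cv2.COLOR_RGB2HSV)
    m=(d>0)&(np.hypot(X[...,0]-c[0],X[...,1]-c[1])<R); q=X[m]
    for z0 in zs:
        t=q[abs(q[:,2]-z0)<band]
        if len(t)<30: print(z0,'few'); continue
        A=np.c_[t[:,:2]-t[:,:2].mean(0),np.ones(len(t))]
        for _ in range(4):
            g=np.linalg.lstsq(A,t[:,2],rcond=None)[0]; r=t[:,2]-A@g; k=abs(r)<max(.0008,1.2*r.std()); A=A[k];t=t[k]
        print(z0,len(t),'tilt',np.degrees(g[:2]).round(2),'z %.4f'%g[2],cv2.minEnclosingCircle((t[:,:2]*1000).astype('float32')),t[:,:2].mean(0).round(4))
E
python3 - <<'E'
from h import *
o=bot.get_obs(); print(o['opening'],o['wrist_force'],o['torque'],o['ee_pos'])
snap('wrist','w3'); levels('w3',o['ee_pos'],[.036,.043,.053,.06])
E
```

```text
0.04045378569146063 [ 0.55558516 -0.54039771 -2.06386642] [ 0.04288015 -0.02128442  0.02406614] [0.42912784 0.09178749 0.03606773]
0.036 350 tilt [-1.66  0.41] z 0.0344 ((422.2086181640625, 92.61338806152344), 20.434675216674805) [0.4117 0.0944]
0.043 1566 tilt [ 0.3  -0.09] z 0.0433 ((421.59808349609375, 92.93577575683594), 29.806381225585938) [0.4182 0.0932]
0.053 1974 tilt [ 0.13 -0.02] z 0.0533 ((421.2457275390625, 92.70646667480469), 33.72065734863281) [0.4236 0.0922]
0.06 1927 tilt [ 0.68 -0.02] z 0.0602 ((421.53070068359375, 92.65800476074219), 33.84976577758789) [0.4273 0.0915]
```

Holding it: wrist force is −2.1 N and it's level. Carrying it to the far half of the red tray.

Emit:
step_arm:
  targets:
    - [0.3, [0, 0, 40], [0, 0, 0]]
    - [0.3, [0, 0, 60], [0, 0, 0]]
    - [0.3, [23, 40, 60], [0, 0, 0]]
    - [0.3, [47, 81, 60], [0, 0, 0]]
    - [0.3, [70, 121, 60], [0, 0, 0]]
    - [0.3, [94, 162, 60], [0, 0, 0]]
    - [0.3, [117, 202, 60], [0, 0, 0]]
    - [0.3, [141, 243, 60], [0, 0, 0]]

```text
time: 4.2
ee_pos: [0.5697, 0.3363, 0.0935]
tcp_rot: [-180.0, -0.0, 168.7]
wrist_force: [1.1, -1.4, -1.6]
opening: 0.0406
grasp_force: 61.6
```

Emit:
step_arm:
  targets:
    - [0.3, [0, 0, 0], [0, 0, 0]]
    - [0.3, [0, 0, -30], [0, 0, 0]]
    - [0.3, [0, 0, -60], [0, 0, 0]]
    - [0.3, [0, 0, -75], [0, 0, 0]]
    - [0.3, [0, 0, -80], [0, 0, 0]]
    - [0.3, [0, 0, -80], [0, 0, 0]]

```text
time: 4.8
ee_pos: [0.569, 0.3343, 0.0143]
tcp_rot: [-180.0, -0.0, 168.7]
wrist_force: [-0.1, 0.3, -1.4]
opening: 0.0405
grasp_force: 61.7
```

Run:
```python
from h import *
o=bot.get_obs(); print(o['opening'],o['wrist_force'],o['torque'],o['ee_pos'])
snap('wrist','w4'); levels('w4',o['ee_pos'],[.003,.03,.04],R=.12);
levels('w4',o['ee_pos'],[.025,.034,.041],R=.035)
```

```text
0.040490278076140786 [-0.08016413  0.32648734 -1.38177377] [0.06556188 0.00606555 0.0080081 ] [0.56901045 0.33431358 0.01427966]
0.003 50973 tilt [-0.21  0.05] z 0.0028 ((554.9503784179688, 333.243408203125), 115.34640502929688) [0.5065 0.3463]
0.03 12100 tilt [ 0.08 -0.07] z 0.0298 ((529.6625366210938, 341.57794189453125), 88.69934844970703) [0.5262 0.3421]
0.04 1858 tilt [-1.2   0.11] z 0.0385 ((561.2905883789062, 335.1473388671875), 33.617313385009766) [0.5676 0.3339]
0.025 481 tilt [ 5.49 -0.81] z 0.0239 ((561.28955078125, 335.440185546875), 32.741302490234375) [0.5572 0.3359]
0.034 1626 tilt [-0.35 -0.01] z 0.0316 ((561.252197265625, 335.4886474609375), 33.57106399536133) [0.5637 0.3347]
0.041 1460 tilt [-2.01  0.34] z 0.0388 ((561.19384765625, 335.48748779296875), 33.46737289428711) [0.5679 0.3338]
```

View pics/w4.png

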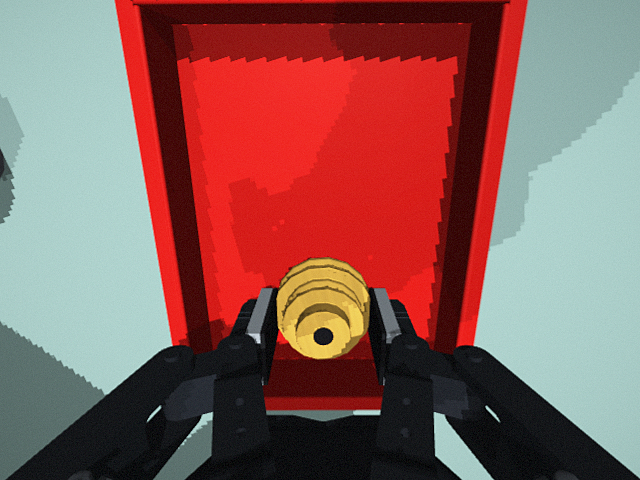

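The picture shows the step pulley centred across the red tray at (323,310), level and about 6 mm over the floor. Setting it down.

Emit:
step_arm:
  targets:
    - [0.3, [0, 0, -2], [0, 0, 0]]
    - [0.3, [0, 0, -4], [0, 0, 0]]
    - [0.3, [0, 0, -5.5], [0, 0, 0]]
    - [0.3, [0, 0, -6], [0, 0, 0]]
    - [0.3, [0, 0, -6], [0, 0, 0]]

```text
time: 5.35
ee_pos: [0.5693, 0.3347, 0.0087]
tcp_rot: [180.0, 0.0, 168.7]
wrist_force: [-0.8, -0.9, 1.1]
opening: 0.0408
grasp_force: 62.1
```

Emit:
step_arm:
  targets:
    - [0.52, [0, 0, 0], [0, 0, 0]]
    - [0.6, [0, 0, 0], [0, 0, 0]]
    - [0.68, [0, 0, 0], [0, 0, 0]]
    - [0.68, [0, 0, 2], [0, 0, 0]]
    - [0.68, [0, 0, 25], [0, 0, 0]]
    - [0.68, [0, 0, 70], [0, 0, 0]]
    - [0.9, [0, 0, 110], [0, 0, 0]]
    - [0.95, [0, 0, 110], [0, 0, 0]]

```text
time: 6.15
ee_pos: [0.5714, 0.3359, 0.1254]
tcp_rot: [179.6, 0.4, 168.7]
wrist_force: [2.1, 0.9, 0.0]
opening: 0.0811
grasp_force: 0.0
```

Run:
```python
from h import *
o=bot.get_obs(); print(o['opening'],o['wrist_force'],o['ee_pos'])
snap('wrist','w5'); levels('w5',(.5675,.334),[.016,.026,.033],R=.03)
```

```text
0.08114444719387841 [2.08828687 0.8618771  0.01220131] [0.57135484 0.33586303 0.12536431]
0.016 582 tilt [-0.04 -0.18] z 0.0159 ((568.43701171875, 334.0579528808594), 21.884275436401367) [0.5626 0.3348]
0.026 661 tilt [ 0.05 -0.07] z 0.0259 ((568.44091796875, 334.1577453613281), 16.969148635864258) [0.5663 0.3344]
0.033 540 tilt [-0.39 -0.38] z 0.0329 ((568.142333984375, 334.0043640136719), 11.083422660827637) [0.5682 0.3341]
```

Emit:
step_arm:
  targets:
    - [0.95, [-103, -332, -40], [0, 0, 0]]
    - [0.95, [-103, -332, -40], [0, 0, 0]]
    - [0.95, [-103, -332, -40], [0, 0, 0]]
    - [0.95, [-103, -332, -40], [0, 0, 0]]
    - [0.95, [-103, -332, -40], [0, 0, 0]]
    - [0.95, [-103, -332, -40], [0, 0, 0]]
    - [0.95, [-103, -332, -40], [0, 0, 0]]
    - [0.95, [-103, -332, -40], [0, 0, 0]]

```text
time: 7.0
ee_pos: [0.4636, -0.0017, 0.0766]
tcp_rot: [-179.9, -0.1, 168.4]
wrist_force: [1.4, -0.3, 0.2]
opening: 0.081
grasp_force: 0.0
```

The step pulley is seated: its steps read 16, 26 and 33 mm, level. Next the flat pulley.

Run:
```python
from h import *
o=bot.get_obs(); print(o['ee_pos'])
snap('wrist','w6'); levels('w6',(.4655,.003),[.018,.026],R=.03)
```

```text
[ 0.4636071  -0.00166655  0.07657702]
0.018 1326 tilt [ 0.14 -0.02] z 0.0171 ((465.3431091308594, 2.768171548843384), 20.16683578491211) [0.4641 0.0028]
0.026 518 tilt [ 0.23 -0.79] z 0.0260 ((465.09295654296875, 2.8759384155273438), 8.97008991241455) [0.4649 0.0029]
```

Emit:
step_arm:
  targets:
    - [0.95, [2, 4, -30], [0, 0, 0]]
    - [0.95, [2, 4, -55], [0, 0, 0]]
    - [0.95, [2, 4, -68], [0, 0, 0]]
    - [0.95, [2, 4, -72], [0, 0, 0]]
    - [0.95, [2, 4, -72], [0, 0, 0]]
    - [0.95, [2, 4, -72], [0, 0, 0]]

```text
time: 7.65
ee_pos: [0.4689, 0.0069, 0.0072]
tcp_rot: [180.0, 0.1, 168.7]
wrist_force: [-0.9, -0.0, 1.4]
opening: 0.0811
grasp_force: 0.0
```

Emit:
step_arm:
  targets:
    - [0.6, [0, 0, 0], [0, 0, 0]]
    - [0.45, [0, 0, 0], [0, 0, 0]]
    - [0.3, [0, 0, 0], [0, 0, 0]]
    - [0.3, [0, 0, 0], [0, 0, 0]]
    - [0.3, [0, 0, 0], [0, 0, 0]]
    - [0.3, [0, 0, 0], [0, 0, 0]]
    - [0.3, [0, 0, 0], [0, 0, 0]]
  force: 50

```text
time: 8.35
ee_pos: [0.4686, 0.0064, 0.0072]
tcp_rot: [180.0, 0.1, 168.7]
wrist_force: [-2.1, 0.3, 5.5]
opening: 0.038
grasp_force: 49.4
```

Emit:
step_arm:
  targets:
    - [0.3, [0, 0, 4], [0, 0, 0]]
    - [0.3, [0, 0, 20], [0, 0, 0]]
    - [0.3, [0, 0, 50], [0, 0, 0]]
    - [0.3, [0, 0, 90], [0, 0, 0]]
    - [0.3, [0, 0, 90], [0, 0, 0]]
  force: 60

```text
time: 8.85
ee_pos: [0.4705, 0.0066, 0.1014]
tcp_rot: [179.9, 0.4, 168.7]
wrist_force: [1.1, -0.8, -1.3]
opening: 0.0374
grasp_force: 60.5
```

Run:
```python
from h import *
o=bot.get_obs(); print(o['opening'],o['wrist_force'],o['torque'],o['ee_pos'])
snap('wrist','w7'); levels('w7',o['ee_pos'],[.1075,.116],R=.03)
```

```text
0.03743851439801706 [ 1.11216469 -0.75476466 -1.28159096] [-0.00957859 -0.09673481 -0.02090156] [0.47048277 0.00661253 0.10137472]
0.1075 1154 tilt [ 0.7  -0.07] z 0.1100 ((462.8514709472656, 8.180115699768066), 28.90199851989746) [0.4631 0.0075]
0.116 211 tilt [-0.49  0.19] z 0.1163 ((462.7218933105469, 8.294492721557617), 28.839149475097656) [0.4625 0.0087]
```

Emit:
step_arm:
  targets:
    - [0.3, [3, 35, 0], [0, 0, 0]]
    - [0.3, [7, 82, 0], [0, 0, 0]]
    - [0.3, [11, 131, 0], [0, 0, 0]]
    - [0.3, [15, 180, 0], [0, 0, 0]]
    - [0.3, [19, 229, 0], [0, 0, 0]]
    - [0.3, [23, 278, 0], [0, 0, 0]]
    - [0.3, [27, 320, 0], [0, 0, 0]]
    - [0.3, [29, 344, 0], [0, 0, 0]]

```text
time: 9.7
ee_pos: [0.4962, 0.3533, 0.0941]
tcp_rot: [-179.9, -0.1, 168.8]
wrist_force: [-0.7, -1.2, -0.8]
opening: 0.0371
grasp_force: 60.7
```

Emit:
step_arm:
  targets:
    - [0.3, [0, 0, 0], [0, 0, 0]]
    - [0.3, [0, 0, -35], [0, 0, 0]]
    - [0.3, [0, 0, -65], [0, 0, 0]]
    - [0.3, [0, 0, -78], [0, 0, 0]]
    - [0.3, [0, 0, -80], [0, 0, 0]]
    - [0.3, [0, 0, -80], [0, 0, 0]]

```text
time: 10.3
ee_pos: [0.4974, 0.3502, 0.0167]
tcp_rot: [180.0, 0.0, 168.6]
wrist_force: [-0.2, -0.7, -0.8]
opening: 0.0372
grasp_force: 60.8
```

Run:
```python
from h import *
o=bot.get_obs(); print(o['opening'],o['wrist_force'],o['torque'],o['ee_pos'])
snap('wrist','w8'); levels('w8',o['ee_pos'],[.029,.037],R=.03)
```

```text
0.03724643394792589 [-0.20133247 -0.66270474 -0.75490275] [-0.03876223  0.00637459 -0.00063077] [0.49736411 0.35023107 0.01671124]
0.029 2292 tilt [-0.02  0.03] z 0.0269 ((489.5862121582031, 351.8507385253906), 28.868274688720703) [0.4934 0.3505]
0.037 1157 tilt [-1.65  0.55] z 0.0355 ((490.08941650390625, 351.6990966796875), 28.93023109436035) [0.4943 0.3501]
```

View pics/w8.png

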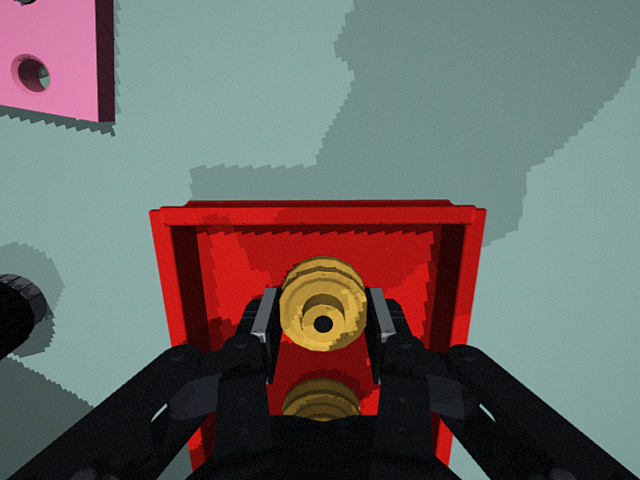

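The flat pulley is held level at (323,303), clear of the step pulley behind it at (321,397), with its underside about 6 mm over the floor. Lowering and releasing.

Emit:
step_arm:
  targets:
    - [0.3, [0, 0, -2], [0, 0, 0]]
    - [0.3, [0, 0, -4], [0, 0, 0]]
    - [0.3, [0, 0, -5.5], [0, 0, 0]]
    - [0.3, [0, 0, -6], [0, 0, 0]]
    - [0.3, [0, 0, -6], [0, 0, 0]]

```text
time: 10.85
ee_pos: [0.4972, 0.3506, 0.0104]
tcp_rot: [180.0, 0.0, 168.7]
wrist_force: [-0.6, -0.1, -0.3]
opening: 0.0372
grasp_force: 61.0
```

Emit:
step_arm:
  targets:
    - [0.3, [0, 0, -0.5], [0, 0, 0]]
    - [0.3, [0, 0, -0.5], [0, 0, 0]]

```text
time: 11.05
ee_pos: [0.4972, 0.3507, 0.0104]
tcp_rot: [180.0, 0.0, 168.7]
wrist_force: [-3.0, -0.8, 5.2]
opening: 0.0372
grasp_force: 61.3
```

Emit:
step_arm:
  targets:
    - [0.5, [0, 0, 0], [0, 0, 0]]
    - [0.57, [0, 0, 0], [0, 0, 0]]
    - [0.63, [0, 0, 0], [0, 0, 0]]
    - [0.63, [0, 0, 2], [0, 0, 0]]
    - [0.63, [0, 0, 25], [0, 0, 0]]
    - [0.63, [0, 0, 70], [0, 0, 0]]
    - [0.7, [0, 0, 110], [0, 0, 0]]
    - [0.7, [0, 0, 110], [0, 0, 0]]

```text
time: 11.85
ee_pos: [0.4993, 0.3521, 0.1264]
tcp_rot: [179.6, 0.4, 168.7]
wrist_force: [-0.2, -0.0, 1.0]
opening: 0.0598
grasp_force: 0.0
```

Run:
```python
from h import *
o=bot.get_obs(); print(o['opening'],o['wrist_force'],o['ee_pos'])
snap('wrist','w9'); levels('w9',(.4944,.350),[.021,.029],R=.03)
```

```text
0.0598024060426028 [-0.18431887 -0.03216838  0.98311536] [0.49928578 0.35208107 0.12641898]
0.021 936 tilt [ 0.22 -0.11] z 0.0201 ((494.5693054199219, 350.24560546875), 20.123598098754883) [0.4939 0.3502]
0.029 347 tilt [-0.63 -0.72] z 0.0289 ((494.4754333496094, 350.4669494628906), 8.909704208374023) [0.4944 0.3505]
```

Emit:
step_arm:
  targets:
    - [0.7, [-73, -535, 0], [0, 0, 0.384]]
    - [0.7, [-73, -535, 0], [0, 0, 0.384]]
    - [0.7, [-73, -535, 0], [0, 0, 0.384]]
    - [0.7, [-73, -535, 0], [0, 0, 0.384]]
    - [0.7, [-73, -535, 0], [0, 0, 0.384]]
    - [0.7, [-73, -535, 0], [0, 0, 0.384]]
    - [0.7, [-73, -535, 0], [0, 0, 0.384]]
    - [0.7, [-73, -535, 0], [0, 0, 0.384]]

```text
time: 12.7
ee_pos: [0.442, -0.0472, 0.1188]
tcp_rot: [180.0, -0.0, -169.3]
wrist_force: [1.3, 0.0, 0.2]
opening: 0.0596
grasp_force: 0.0
```

Both pulleys are seated: the flat pulley's hub reads 28.9 mm and is level. On to the steel chuck.

Emit:
step_arm:
  targets:
    - [0.7, [-18, -138, -30], [0, 0, 0]]
    - [0.7, [-18, -138, -30], [0, 0, 0]]
    - [0.7, [-18, -138, -30], [0, 0, 0]]
    - [0.7, [-18, -138, -30], [0, 0, 0]]
    - [0.7, [-18, -138, -30], [0, 0, 0]]

```text
time: 13.2
ee_pos: [0.4242, -0.184, 0.0886]
tcp_rot: [179.9, -0.1, -169.5]
wrist_force: [-0.3, 0.5, 0.1]
opening: 0.0598
grasp_force: 0.0
```

```bash
cat >> h.py <<'E'
def blob(f,c,zlo,R=.03):
    im,d,P=load(f); X=cloud(d,P); m=(d>0)&(X[...,2]>zlo)&(X[...,2]<.07)&(np.hypot(X[...,0]-c[0],X[...,1]-c[1])<R); q=X[m]
    r=cv2.minAreaRect((q[:,:2]*1000).astype('float32')); print('blob',len(q),np.round(r[0],1),np.round(r[1],1),'zmax',np.percentile(q[:,2],99).round(4),'circle',cv2.minEnclosingCircle((q[:,:2]*1000).astype('float32')))
E
python3 - <<'E'
from h import *
o=bot.get_obs(); print(o['ee_pos'],o['tcp_rot'])
snap('wrist','w10'); 
for z in(.008,.03,.04): blob('w10',(.424,-.185),z)
E
```

```text
[ 0.42423724 -0.18400127  0.08857221] [ 1.79925082e+02 -9.10290485e-02 -1.69477941e+02]
blob 2396 [ 423.  -186.2] [33.9 33.7] zmax 0.0469 circle ((423.3255920410156, -186.06163024902344), 17.265724182128906)
blob 1631 [ 423.1 -186.3] [32.6 33.1] zmax 0.047 circle ((423.0637512207031, -186.3175048828125), 16.9870548248291)
blob 319 [ 423.3 -186.4] [15.6 15.9] zmax 0.0475 circle ((422.8675537109375, -186.55714416503906), 8.3740873336792)
```

Emit:
step_arm:
  targets:
    - [0.7, [-1, -2, -25], [0, 0, 0]]
    - [0.7, [-1, -2, -55], [0, 0, 0]]
    - [0.7, [-1, -2, -73], [0, 0, 0]]
    - [0.7, [-1, -2, -82], [0, 0, 0]]
    - [0.7, [-1, -2, -82], [0, 0, 0]]
    - [0.7, [-1, -2, -82], [0, 0, 0]]

```text
time: 13.85
ee_pos: [0.4248, -0.1851, 0.0086]
tcp_rot: [-180.0, 0.0, -169.3]
wrist_force: [-0.2, -0.3, -0.2]
opening: 0.0596
grasp_force: 0.0
```

Emit:
step_arm:
  targets:
    - [0.5, [0, 0, 0], [0, 0, 0]]
    - [0.35, [0, 0, 0], [0, 0, 0]]
    - [0.2, [0, 0, 0], [0, 0, 0]]
    - [0.2, [0, 0, 0], [0, 0, 0]]
    - [0.2, [0, 0, 0], [0, 0, 0]]
    - [0.2, [0, 0, 0], [0, 0, 0]]
    - [0.2, [0, 0, 0], [0, 0, 0]]
  force: 50

```text
time: 14.55
ee_pos: [0.4248, -0.1857, 0.009]
tcp_rot: [-180.0, 0.1, -169.3]
wrist_force: [-1.3, 1.4, 5.7]
opening: 0.0298
grasp_force: 49.1
```

Emit:
step_arm:
  targets:
    - [0.2, [0, 0, 4], [0, 0, 0]]
    - [0.2, [0, 0, 20], [0, 0, 0]]
    - [0.2, [0, 0, 50], [0, 0, 0]]
    - [0.2, [0, 0, 60], [0, 0, 0]]
    - [0.2, [0, 0, 60], [0, 0, 0]]
  force: 60

```text
time: 15.05
ee_pos: [0.4251, -0.186, 0.0692]
tcp_rot: [-179.9, 0.1, -169.3]
wrist_force: [0.3, 0.5, -2.1]
opening: 0.0297
grasp_force: 59.6
```

Emit:
step_arm:
  targets:
    - [0.2, [20, -22, 10], [0, 0, 0]]
    - [0.2, [48, -52, 20], [0, 0, 0]]
    - [0.2, [80, -87, 20], [0, 0, 0]]
    - [0.2, [112, -122, 20], [0, 0, 0]]
    - [0.2, [138, -150, 20], [0, 0, 0]]
    - [0.2, [138, -150, 20], [0, 0, 0]]
    - [0.2, [138, -150, -20], [0, 0, 0]]
    - [0.2, [138, -150, -45], [0, 0, 0]]

```text
time: 15.85
ee_pos: [0.561, -0.3349, 0.0189]
tcp_rot: [179.9, -0.1, -169.3]
wrist_force: [-1.1, 0.4, -2.5]
opening: 0.0303
grasp_force: 60.1
```

Emit:
step_arm:
  targets:
    - [0.2, [0, 0, -4], [0, 0, 0]]
    - [0.2, [0, 0, -6], [0, 0, 0]]
    - [0.2, [0, 0, -6], [0, 0, 0]]

```text
time: 16.15
ee_pos: [0.5625, -0.3356, 0.0179]
tcp_rot: [-179.9, 0.1, -169.3]
wrist_force: [0.3, 0.1, -2.3]
opening: 0.0299
grasp_force: 60.1
```

Run:
```python
from h import *
o=bot.get_obs(); print(o['opening'],o['wrist_force'],o['torque'],o['ee_pos'])
snap('wrist','w11')
for z in(.045,.05): blob('w11',o['ee_pos'],z)
```

```text
0.02987404893331161 [ 0.25224579  0.13844178 -2.33527828] [-0.05168571 -0.06373519  0.04154122] [ 0.56247519 -0.33559125  0.01788022]
blob 5623 [ 560.1 -335.9] [25.8 57.6] zmax 0.0696 circle ((554.966552734375, -336.8819580078125), 28.8227596282959)
blob 3548 [ 560.  -335.8] [25.6 57.3] zmax 0.0697 circle ((554.7539672851562, -336.7669677734375), 28.67236328125)
```

View pics/w11.png

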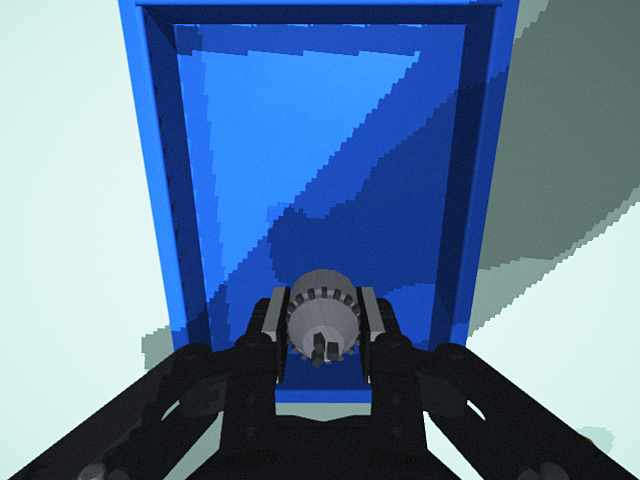

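The picture shows the steel chuck upright at (323,315), centred across the blue tray, with about 6 mm to go.

Emit:
step_arm:
  targets:
    - [0.2, [0, 0, -2], [0, 0, 0]]
    - [0.2, [0, 0, -4], [0, 0, 0]]
    - [0.2, [0, 0, -5], [0, 0, 0]]
    - [0.2, [0, 0, -5.5], [0, 0, 0]]
    - [0.2, [0, 0, -5.5], [0, 0, 0]]

```text
time: 16.7
ee_pos: [0.5623, -0.3356, 0.0121]
tcp_rot: [-180.0, 0.0, -169.3]
wrist_force: [-3.3, 0.8, 4.7]
opening: 0.0299
grasp_force: 61.0
```

Emit:
step_arm:
  targets:
    - [0.42, [0, 0, 0], [0, 0, 0]]
    - [0.5, [0, 0, 0], [0, 0, 0]]
    - [0.58, [0, 0, 0], [0, 0, 0]]
    - [0.58, [0, 0, 2], [0, 0, 0]]
    - [0.58, [0, 0, 25], [0, 0, 0]]
    - [0.58, [0, 0, 70], [0, 0, 0]]
    - [0.8, [0, 0, 110], [0, 0, 0]]
    - [0.8, [0, 0, 110], [0, 0, 0]]

```text
time: 17.5
ee_pos: [0.5643, -0.3368, 0.1283]
tcp_rot: [-179.6, 0.4, -169.3]
wrist_force: [0.4, -0.5, 1.4]
opening: 0.068
grasp_force: 0.0
```

Run:
```python
from h import *
o=bot.get_obs(); print(o['opening'],o['wrist_force'],o['ee_pos'])
snap('wrist','w12')
for z in(.012,.033,.042): blob('w12',(.561,-.336),z)
```

```text
0.06804496936511673 [ 0.38598037 -0.52527626  1.38807388] [ 0.56429457 -0.33678083  0.12826832]
blob 1772 [ 560.6 -336.4] [33.7 33.3] zmax 0.0498 circle ((560.7339477539062, -336.2578430175781), 17.24848747253418)
blob 1258 [ 560.7 -336.7] [32.7 33.1] zmax 0.05 circle ((560.6763916015625, -336.2315368652344), 17.034597396850586)
blob 429 [ 560.5 -336.5] [16.9 17.2] zmax 0.0505 circle ((560.3584594726562, -336.2260437011719), 8.891644477844238)
```

Emit:
step_arm:
  targets:
    - [0.8, [-90, 530, 0], [0, 0, 0]]
    - [0.8, [-90, 530, 0], [0, 0, 0]]
    - [0.8, [-90, 530, 0], [0, 0, 0]]
    - [0.8, [-90, 530, 0], [0, 0, 0]]
    - [0.8, [-90, 530, 0], [0, 0, 0]]
    - [0.8, [-90, 530, 0], [0, 0, 0]]
    - [0.8, [-90, 530, 0], [0, 0, 0]]
    - [0.8, [-90, 530, 0], [0, 0, 0]]

```text
time: 18.35
ee_pos: [0.494, 0.0606, 0.1202]
tcp_rot: [180.0, -0.1, -169.3]
wrist_force: [1.6, -0.1, 0.7]
opening: 0.0681
grasp_force: 0.0
```

Emit:
step_arm:
  targets:
    - [0.8, [-22, 134, -20], [0, 0, 0]]
    - [0.8, [-22, 134, -20], [0, 0, 0]]
    - [0.8, [-22, 134, -20], [0, 0, 0]]
    - [0.8, [-22, 134, -20], [0, 0, 0]]
    - [0.8, [-22, 134, -20], [0, 0, 0]]

```text
time: 18.85
ee_pos: [0.4724, 0.1932, 0.1001]
tcp_rot: [-180.0, -0.1, -169.2]
wrist_force: [0.0, 0.6, 0.0]
opening: 0.0682
grasp_force: 0.0
```

Run:
```python
from h import *
o=bot.get_obs(); print(o['ee_pos'],o['tcp_rot'])
snap('wrist','w13'); 
for z in(.008,.03,.042): blob('w13',(.4725,.194),z)
```

```text
[0.47240767 0.19324534 0.10012557] [-1.79965192e+02 -1.00199734e-01 -1.69213298e+02]
blob 2839 [472.8 194.2] [37.  37.2] zmax 0.0537 circle ((472.8720703125, 194.4022674560547), 18.941221237182617)
blob 2463 [472.8 194.1] [36.8 37.3] zmax 0.0538 circle ((472.8921203613281, 194.38253784179688), 18.935596466064453)
blob 839 [472.4 194.4] [20.2 21.1] zmax 0.0541 circle ((472.24310302734375, 194.32374572753906), 10.946006774902344)
```

Emit:
step_arm:
  targets:
    - [0.8, [0, 0, -30], [0, 0, 0]]
    - [0.8, [0, 0, -60], [0, 0, 0]]
    - [0.8, [0, 0, -78], [0, 0, 0]]
    - [0.8, [0, 0, -87], [0, 0, 0]]
    - [0.8, [0, 0, -87], [0, 0, 0]]
    - [0.8, [0, 0, -87], [0, 0, 0]]

```text
time: 19.5
ee_pos: [0.4738, 0.1924, 0.0152]
tcp_rot: [180.0, 0.1, -169.4]
wrist_force: [0.4, -0.0, 0.0]
opening: 0.0683
grasp_force: 0.0
```

Emit:
step_arm:
  targets:
    - [0.55, [0, 0, 0], [0, 0, 0]]
    - [0.4, [0, 0, 0], [0, 0, 0]]
    - [0.25, [0, 0, 0], [0, 0, 0]]
    - [0.25, [0, 0, 0], [0, 0, 0]]
    - [0.25, [0, 0, 0], [0, 0, 0]]
    - [0.25, [0, 0, 0], [0, 0, 0]]
    - [0.25, [0, 0, 0], [0, 0, 0]]
  force: 50

```text
time: 20.2
ee_pos: [0.4738, 0.1932, 0.0155]
tcp_rot: [180.0, 0.1, -169.3]
wrist_force: [-1.1, -0.7, 5.5]
opening: 0.0349
grasp_force: 49.4
```

Emit:
step_arm:
  targets:
    - [0.25, [0, 0, 4], [0, 0, 0]]
    - [0.25, [0, 0, 20], [0, 0, 0]]
    - [0.25, [0, 0, 50], [0, 0, 0]]
    - [0.25, [0, 0, 90], [0, 0, 0]]
    - [0.25, [0, 0, 90], [0, 0, 0]]
  force: 60

```text
time: 20.7
ee_pos: [0.4753, 0.1938, 0.1097]
tcp_rot: [179.9, 0.4, -169.3]
wrist_force: [0.6, 0.1, -2.6]
opening: 0.0342
grasp_force: 60.1
```

Emit:
step_arm:
  targets:
    - [0.25, [1, -30, 0], [0, 0, 0]]
    - [0.25, [2, -78, 0], [0, 0, 0]]
    - [0.25, [3, -127, 0], [0, 0, 0]]
    - [0.25, [4, -176, 0], [0, 0, 0]]
    - [0.25, [5, -225, 0], [0, 0, 0]]
    - [0.25, [6, -274, 0], [0, 0, 0]]
    - [0.25, [7, -323, 0], [0, 0, 0]]
    - [0.25, [8, -372, 0], [0, 0, 0]]

```text
time: 21.5
ee_pos: [0.4806, -0.1811, 0.1038]
tcp_rot: [180.0, -0.0, -169.3]
wrist_force: [1.8, -0.2, -2.0]
opening: 0.0338
grasp_force: 60.4
```

Emit:
step_arm:
  targets:
    - [0.25, [2, -49, 0], [0, 0, 0]]
    - [0.25, [3, -98, 0], [0, 0, 0]]
    - [0.25, [4, -140, 0], [0, 0, 0]]
    - [0.25, [5, -165, 0], [0, 0, 0]]
    - [0.25, [5, -172, 0], [0, 0, 0]]
    - [0.25, [5, -172, -10], [0, 0, 0]]
    - [0.25, [5, -172, -40], [0, 0, 0]]
    - [0.25, [5, -172, -70], [0, 0, 0]]

```text
time: 22.3
ee_pos: [0.4864, -0.3498, 0.0331]
tcp_rot: [-180.0, 0.0, -169.3]
wrist_force: [0.3, 0.4, -2.9]
opening: 0.0338
grasp_force: 60.5
```

Emit:
step_arm:
  targets:
    - [0.25, [0, 0, -8], [0, 0, 0]]
    - [0.25, [0, 0, -10], [0, 0, 0]]
    - [0.25, [0, 0, -10], [0, 0, 0]]

```text
time: 22.6
ee_pos: [0.4866, -0.3507, 0.0251]
tcp_rot: [-180.0, 0.0, -169.3]
wrist_force: [-1.5, -0.4, -2.1]
opening: 0.0341
grasp_force: 60.5
```

Run:
```python
from h import *
o=bot.get_obs(); print(o['opening'],o['wrist_force'],o['torque'],o['ee_pos'])
snap('wrist','w14')
for z in(.058,): blob('w14',o['ee_pos'],z,.02)
```

```text
0.03406776788626598 [-1.45717616 -0.40484167 -2.14758929] [-0.00574447  0.049594   -0.05078115] [ 0.48664407 -0.35071074  0.02511737]
blob 1304 [ 486.3 -350.9] [20.3 37.7] zmax 0.0692 circle ((486.5822448730469, -350.7615966796875), 19.988134384155273)
```

View pics/w14.png

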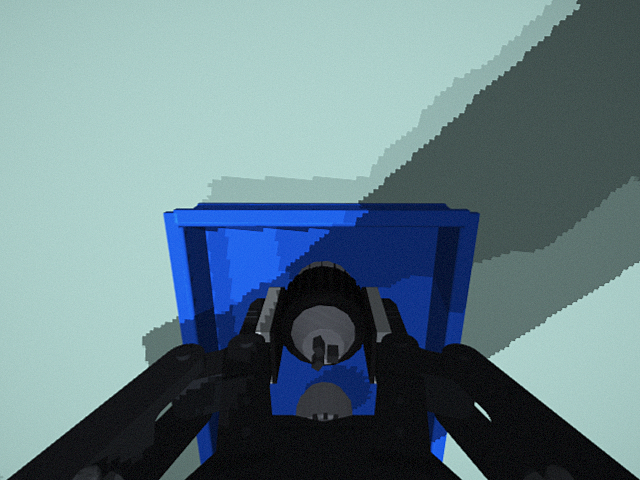

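The black chuck is upright at (322,310), with the steel chuck clear behind it at (322,400). About 6.5 mm to lower.

Emit:
step_arm:
  targets:
    - [0.25, [0, 0, -2], [0, 0, 0]]
    - [0.25, [0, 0, -4], [0, 0, 0]]
    - [0.25, [0, 0, -5.5], [0, 0, 0]]
    - [0.25, [0, 0, -6], [0, 0, 0]]
    - [0.25, [0, 0, -6], [0, 0, 0]]

```text
time: 23.15
ee_pos: [0.4862, -0.3512, 0.0186]
tcp_rot: [-180.0, 0.0, -169.3]
wrist_force: [-1.1, 1.1, 0.5]
opening: 0.0342
grasp_force: 61.0
```

Emit:
step_arm:
  targets:
    - [0.25, [0, 0, -0.4], [0, 0, 0]]
    - [0.47, [0, 0, 0], [0, 0, 0]]
    - [0.55, [0, 0, 0], [0, 0, 0]]
    - [0.62, [0, 0, 0], [0, 0, 0]]
    - [0.62, [0, 0, 2], [0, 0, 0]]
    - [0.62, [0, 0, 25], [0, 0, 0]]
    - [0.62, [0, 0, 70], [0, 0, 0]]
    - [0.62, [0, 0, 100], [0, 0, 0]]

```text
time: 23.95
ee_pos: [0.4864, -0.3513, 0.1208]
tcp_rot: [-179.9, 0.1, -169.3]
wrist_force: [-0.1, -1.3, -0.2]
opening: 0.053
grasp_force: 0.0
```

Run:
```python
from h import *
o=bot.get_obs(); print(o['opening'],o['wrist_force'],o['ee_pos'])
snap('wrist','w15')
for z in(.012,.033,.045): blob('w15',(.486,-.351),z)
```

```text
0.053021498034910776 [-0.08491446 -1.31530941 -0.15909116] [ 0.48637077 -0.35128454  0.12081545]
blob 2455 [ 485.1 -351.9] [36.8 37. ] zmax 0.0568 circle ((485.57000732421875, -351.4831237792969), 18.940340042114258)
blob 2155 [ 485.3 -352. ] [36.5 36.7] zmax 0.0568 circle ((485.62420654296875, -351.4697265625), 18.889934539794922)
blob 732 [ 485.1 -351.9] [20.8 20.9] zmax 0.0572 circle ((485.3497009277344, -351.7709655761719), 10.930985450744629)
```

Emit:
step_arm:
  targets:
    - [0.8, [-32, 251, 0], [0, 0, -0.187]]
    - [1, [-32, 251, 0], [0, 0, -0.187]]
    - [1, [-32, 251, 0], [0, 0, -0.187]]
    - [1, [-32, 251, 0], [0, 0, -0.187]]
    - [1, [-32, 251, 0], [0, 0, -0.187]]
    - [1, [-32, 251, 0], [0, 0, -0.187]]
    - [1, [-32, 251, 0], [0, 0, -0.187]]
    - [1, [-32, 251, 0], [0, 0, -0.187]]

```text
time: 24.8
ee_pos: [0.4544, -0.1008, 0.1183]
tcp_rot: [-180.0, 0.0, 179.9]
wrist_force: [-0.3, 0.3, 0.8]
opening: 0.0851
grasp_force: 0.0
```

Run:
```python
from h import *
o=bot.get_obs(); print(o['ee_pos'],o['tcp_rot'],o['opening'])
im,d,P=snap('wrist','w16'); X=cloud(d,P)
m=(d>0)&(X[...,2]>.007)&(X[...,2]<.02)&(abs(X[...,0]-.455)<.07)&(abs(X[...,1]+.1)<.04)
q=X[m]; r=cv2.minAreaRect((q[:,:2]*1000).astype('float32')); print(r,np.median(q[:,2]))
K,R,t=P['K'],P['R'],np.array(P['t']).ravel()
for x in(.413,.497):
    c=K@(R@np.array([x,-.0995,.0125])+t); print(x,c[:2]/c[2])
```

```text
[ 0.45441032 -0.10077235  0.11830421] [-1.79978073e+02  1.96205210e-02  1.79941859e+02] 0.08507772492067771
((454.22674560546875, -100.27529907226562), (50.10945129394531, 110.12568664550781), 89.79400634765625) 0.011895070852501452
0.413 [325.15003685 176.44804951]
0.497 [325.02530373 283.37129182]
```

View pics/w16.png

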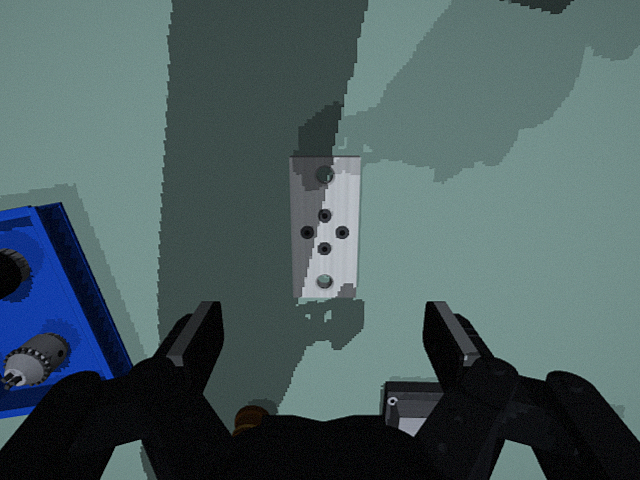

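The grey plate lies at about (325,228) px, holes at (325,175) and (325,282). That puts its centre at (454.2,−100.3) mm at −0.2°, and its size reads 50.1 × 110.1 mm. The black chuck is seated too (tips at 57 mm). Grasping the plate across its width.

Emit:
step_arm:
  targets:
    - [1, [0, 0, -40], [0, 0, 0]]
    - [1, [0, 0, -80], [0, 0, 0]]
    - [1, [0, 0, -106], [0, 0, 0]]
    - [1, [0, 0, -118], [0, 0, 0]]
    - [1, [0, 0, -118], [0, 0, 0]]
    - [1, [0, 0, -118], [0, 0, 0]]

```text
time: 25.45
ee_pos: [0.4548, -0.1008, 0.0014]
tcp_rot: [-180.0, 0.1, 179.9]
wrist_force: [0.5, 0.3, 0.9]
opening: 0.0854
grasp_force: 0.0
```

Emit:
step_arm:
  targets:
    - [0.7, [0, 0, 0], [0, 0, 0]]
    - [0.55, [0, 0, 0], [0, 0, 0]]
    - [0.4, [0, 0, 0], [0, 0, 0]]
    - [0.4, [0, 0, 0], [0, 0, 0]]
    - [0.4, [0, 0, 0], [0, 0, 0]]
    - [0.4, [0, 0, 0], [0, 0, 0]]
    - [0.4, [0, 0, 0], [0, 0, 0]]
  force: 50

```text
time: 26.15
ee_pos: [0.4549, -0.1003, 0.0017]
tcp_rot: [-180.0, 0.1, 180.0]
wrist_force: [-1.4, -0.1, 7.2]
opening: 0.048
grasp_force: 51.9
```

Emit:
step_arm:
  targets:
    - [0.4, [0, 0, 4], [0, 0, 0]]
    - [0.4, [0, 0, 20], [0, 0, 0]]
    - [0.4, [0, 0, 50], [0, 0, 0]]
    - [0.4, [0, 0, 90], [0, 0, 0]]
    - [0.4, [0, 0, 90], [0, 0, 0]]
    - [0.4, [0, 0, 90], [0, 0, 0]]
  force: 70

```text
time: 26.75
ee_pos: [0.4546, -0.1002, 0.0909]
tcp_rot: [-180.0, 0.1, 180.0]
wrist_force: [0.3, -0.7, -3.5]
opening: 0.0476
grasp_force: 72.8
```

```bash
cat >> h.py <<'E'
def plate(f,c,zlo,zhi):
    im,d,P=load(f); X=cloud(d,P)
    m=(d>0)&(X[...,2]>zlo)&(X[...,2]<zhi)&(abs(X[...,0]-c[0])<.08)&(abs(X[...,1]-c[1])<.0275)
    N,L,S,C=cv2.connectedComponentsWithStats(m.astype('uint8')); i=1+S[1:,4].argmax(); q=X[L==i]
    A=np.c_[q[:,:2]-q[:,:2].mean(0),np.ones(len(q))]; g=np.linalg.lstsq(A,q[:,2],rcond=None)[0]
    print(f,'rect',cv2.minAreaRect((q[:,:2]*1000).astype('float32')),'z %.4f'%np.median(q[:,2]),'tilt',np.degrees(g[:2]).round(2),len(q))
E
python3 - <<'E'
from h import *
o=bot.get_obs(); print(o['opening'],o['wrist_force'],o['torque'],o['ee_pos'],o['tcp_rot'])
snap('wrist','w17'); plate('w17',o['ee_pos'],.09,.125)
E
```

```text
0.047575581213043144 [ 0.27772442 -0.72305119 -3.50627164] [ 0.02457427  0.02961923 -0.00701922] [ 0.45464317 -0.10017944  0.09090754] [-1.79978685e+02  9.22679333e-02  1.79962989e+02]
w17 rect ((454.4180908203125, -100.11005401611328), (111.63697814941406, 54.991729736328125), 0.3159705698490143) z 0.1009 tilt [0.36 0.13] 27813
```

View pics/w17.png

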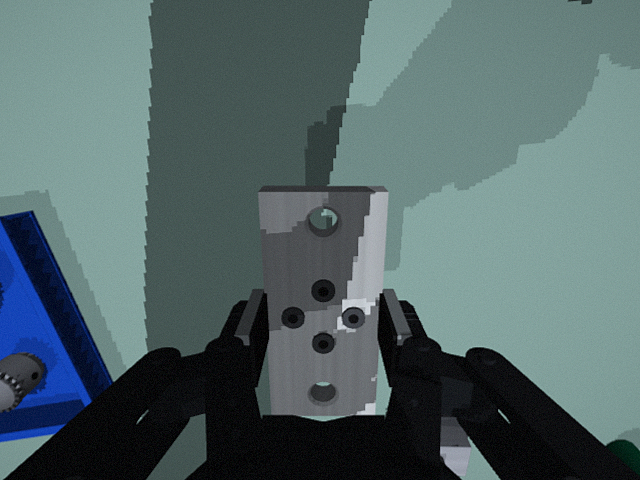

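The picture shows the plate held level, holes at (323,220) and (323,392), with the base hidden behind the gripper. I need a wrist view of the pins that the hand doesn't block, so I'm computing a viewing pose.

Run:
```python
from h import *
from scipy.spatial.transform import Rotation as Ro
o=bot.get_obs(); print(o['q'].round(1))
im,d,P=load('w17'); K,R,t=P['K'],P['R'],P['t'].ravel()
Cw=-R.T@t; T0=o['ee_pos']; print('cam',Cw-T0,'axis',R[2])
def proj(X,T,dyaw):
    Q=Ro.from_euler('z',dyaw,degrees=True).as_matrix()
    Y=Q.T@(np.array(X)-T)+T0; c=K@(R@Y+t); return (c[:2]/c[2]).round(),c[2].round(3)
b=np.array([.6645,-.0145]);
for T in([.60,-.15,.12],[.62,-.16,.13],[.62,-.14,.15]):
    T=np.array(T); print(T,[proj([b[0]+s*.042,b[1]-s*.0015,.0485],T,-90) for s in(-1,1)],[proj([b[0]+s*.063,b[1]+.03,.014],T,-90)[0] for s in(-1,1)], 'plate',[proj([T[0]+u,T[1]+.055,T[2]],T,-90)[0] for u in(-.025,.025)])
```

```text
[-12.4  -7.1 -17.5  79.7   0.  -12.4]
cam [-0.08301032 -0.00018126  0.14357667] axis [ 0.32221457 -0.00132314 -0.94666574]
[ 0.6  -0.15  0.12] [(array([366.,   5.]), np.float64(0.186)), (array([524.,  12.]), np.float64(0.187))] [array([326., -33.]), array([537., -33.])] plate [array([263., 185.]), array([384., 185.])]
[ 0.62 -0.16  0.13] [(array([328., -10.]), np.float64(0.192)), (array([481.,  -4.]), np.float64(0.193))] [array([293., -46.]), array([499., -46.])] plate [array([263., 185.]), array([384., 185.])]
[ 0.62 -0.14  0.15] [(array([328.,  38.]), np.float64(0.218)), (array([463.,  43.]), np.float64(0.219))] [array([297.,   2.]), array([480.,   1.])] plate [array([263., 185.]), array([384., 185.])]
```

Emit:
step_arm:
  targets:
    - [0.4, [20, -3, 25], [0, 0, -0.14]]
    - [0.4, [45, -6, 50], [0, 0, -0.29]]
    - [0.4, [75, -9, 69], [0, 0, -0.44]]
    - [0.4, [105, -12, 69], [0, 0, -0.58]]
    - [0.4, [130, -15, 69], [0, 0, -0.73]]
    - [0.4, [150, -18, 69], [0, 0, -0.88]]
    - [0.4, [165, -20, 69], [0, 0, -1.02]]
    - [0.4, [175, -20, 69], [0, 0, -1.17]]

```text
time: 27.6
ee_pos: [0.6294, -0.1202, 0.1564]
tcp_rot: [-179.8, -0.1, 112.6]
wrist_force: [0.1, -0.5, -2.8]
opening: 0.0477
grasp_force: 73.2
```

Emit:
step_arm:
  targets:
    - [0.4, [0, 0, 0], [0, 0, -0.14]]
    - [0.4, [0, 0, 0], [0, 0, -0.28]]
    - [0.4, [0, 0, 0], [0, 0, -0.4]]
    - [0.4, [0, 0, 0], [0, 0, -0.4]]
    - [0.4, [0, 0, 0], [0, 0, -0.4]]

```text
time: 28.1
ee_pos: [0.6287, -0.12, 0.1578]
tcp_rot: [-179.9, -0.0, 90.2]
wrist_force: [0.5, -0.6, -2.3]
opening: 0.0477
grasp_force: 73.2
```

Run:
```python
from h import *
o=bot.get_obs(); print(o['ee_pos'],o['tcp_rot'],o['opening'],o['wrist_force'])
im,d,P=snap('wrist','w18'); X=cloud(d,P)
K,R,t=P['K'],P['R'],np.array(P['t']).ravel()
for s in(-1,1):
    c=K@(R@np.array([.6645+s*.042,-.0145-s*.0015,.0485])+t); print(c[:2]/c[2])
cv2.imwrite('pics/c18.png',cv2.cvtColor(cv2.resize(im[0:200,220:520],(780,520),interpolation=cv2.INTER_CUBIC),cv2.COLOR_RGB2BGR))
```

```text
[ 0.6287158  -0.12004085  0.15783827] [-1.79880573e+02 -2.17038173e-02  9.02067175e+01] 0.047747129595155396 [ 0.48505679 -0.59014496 -2.31096231]
[315.69972354  73.88864985]
[443.19748492  79.33815954]
```

View pics/c18.png

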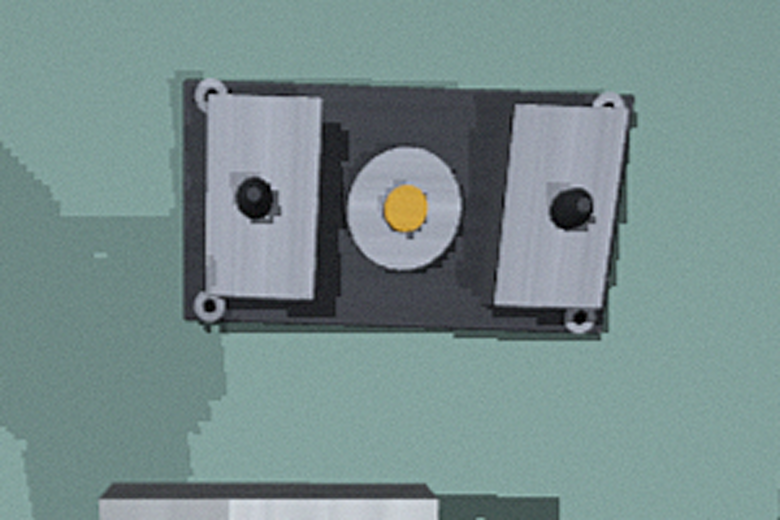

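The pins show at about (318.5,76) and (441,80) in the full wrist picture, and the disc between them is part of the base. Next: fit the pads, slab and pins in 3D.

Run:
```python
from h import *
im,d,P=load('w18'); X=cloud(d,P); K,R,t=P['K'],P['R'],P['t'].ravel()
m=(d>0)&(abs(X[...,2]-.034)<.004)&(abs(X[...,0]-.665)<.08)&(abs(X[...,1]+.014)<.045)
m[185:]=0
N,L,S,C=cv2.connectedComponentsWithStats(m.astype('uint8')); cs=[]
for i in range(1,N):
    if S[i,4]>500:
        q=X[L==i]; k=cv2.convexHull((q[:,:2]*1000).astype('float32')); r=cv2.minAreaRect(k); cs.append(r[0]); print('pad',r,np.median(q[:,2]),S[i,4])
m=(d>0)&(X[...,2]>.0085)&(X[...,2]<.05)&(abs(X[...,0]-.665)<.09)&(abs(X[...,1]+.014)<.05); m[185:]=0
q=X[m]; print('slab',cv2.minAreaRect((q[:,:2]*1000).astype('float32')))
q=X[(d>0)&(np.hypot(X[...,0]-.6645,X[...,1]+.0145)<.01)]; print('disc z',np.percentile(q[:,2],[5,50,95]))
# pins: dark pixels within pads; ray at mid-pin height
g=im.max(2); 
for u0,v0 in((318.5,75.8),(440.8,79.6)):
    u0,v0=int(u0),int(v0); s=np.zeros_like(g); s[v0-11:v0+12,u0-11:u0+12]=g[v0-11:v0+12,u0-11:u0+12]<60
    N,L,S,C=cv2.connectedComponentsWithStats(s.astype('uint8')); i=1+S[1:,4].argmax(); 
    q=X[(L==i)&(d>0)]; tip=q[q[:,2]>np.percentile(q[:,2],90)]
    print('pin px',C[i],S[i],'z',np.percentile(q[:,2],[10,50,95]).round(4),'tip xy',tip.mean(0).round(4),'mean xy',q.mean(0).round(4))
    for z in(.040,.0445):
        ray=R.T@np.linalg.inv(K)@np.array([*C[i],1]); Cw=-R.T@t; print('  at z',z,(Cw+ray*(z-Cw[2])/ray[2])[:2].round(4))
```

```text
pad ((625.2387084960938, -13.059377670288086), (49.98455810546875, 29.97740936279297), 88.4413833618164) 0.03382231702238242 3178
pad ((705.0448608398438, -15.187397003173828), (50.04743957519531, 30.65300941467285), 88.34276580810547) 0.03382816702816539 3213
slab ((665.44384765625, -14.052608489990234), (64.21011352539062, 126.49288940429688), 88.44192504882812)
disc z [0.01887904 0.02052338 0.02471044]
pin px [317.80405405  76.33108108] [311  69  14  15 148] z [0.04   0.0436 0.0478] tip xy [ 0.6233 -0.0131  0.048 ] mean xy [ 0.6238 -0.014   0.0433]
  at z 0.04 [ 0.6237 -0.0137]
  at z 0.0445 [ 0.6238 -0.0141]
pin px [438.90697674  80.36046512] [432  73  16  16 172] z [0.0384 0.0427 0.0473] tip xy [ 0.7061 -0.0156  0.0474] mean xy [ 0.7055 -0.0162  0.0426]
  at z 0.04 [ 0.7063 -0.0159]
  at z 0.0445 [ 0.7049 -0.0163]
```

Run:
```python
from h import *
for f,rows in(('w18',185),('w16',480),('w6',480),('w1',480)):
    im,d,P=load(f); X=cloud(d,P); R=P['R']; t=P['t'].ravel()
    m=(d>0)&(X[...,2]>.0085)&(X[...,2]<.0165)&(X[...,0]>.585)&(X[...,0]<.64)&(X[...,1]>-.05)&(X[...,1]<.02); m[rows:]=0
    q=X[m]; out=[]
    for y0 in np.arange(-.042,.016,.004):
        s=q[abs(q[:,1]-y0)<.002]
        if len(s)>5: out.append((round(y0,3),round(1000*(s[:,0].min()+ .0272*(y0+.0142)),1)))
    print(f,len(q),'near edge x at centre line:',out)
    s=q[q[:,0]<.618]; print('   ymin,ymax',(s[:,1]).min(),s[:,1].max())
```

```text
w18 1399 near edge x at centre line: [(np.float64(-0.042), np.float64(600.9)), (np.float64(-0.038), np.float64(601.1)), (np.float64(-0.034), np.float64(601.2)), (np.float64(-0.03), np.float64(601.5)), (np.float64(-0.026), np.float64(601.8)), (np.float64(-0.022), np.float64(601.8)), (np.float64(-0.018), np.float64(602.1)), (np.float64(-0.014), np.float64(602.4)), (np.float64(-0.01), np.float64(602.6)), (np.float64(-0.006), np.float64(602.8)), (np.float64(-0.002), np.float64(602.9)), (np.float64(0.002), np.float64(603.2)), (np.float64(0.006), np.float64(603.3)), (np.float64(0.01), np.float64(603.6)), (np.float64(0.014), np.float64(603.8))]
   ymin,ymax -0.044686941079896174 0.019091765115348946
w16 992 near edge x at centre line: [(np.float64(-0.042), np.float64(599.9)), (np.float64(-0.038), np.float64(599.9)), (np.float64(-0.034), np.float64(599.4)), (np.float64(-0.03), np.float64(600.4)), (np.float64(-0.026), np.float64(600.7)), (np.float64(-0.022), np.float64(600.7)), (np.float64(-0.018), np.float64(601.1)), (np.float64(-0.014), np.float64(601.4)), (np.float64(-0.01), np.float64(601
[... 312 characters left out ...]
7
w1 603 near edge x at centre line: [(np.float64(-0.042), np.float64(600.1)), (np.float64(-0.038), np.float64(600.1)), (np.float64(-0.034), np.float64(600.3)), (np.float64(-0.03), np.float64(600.4)), (np.float64(-0.026), np.float64(600.6)), (np.float64(-0.022), np.float64(600.6)), (np.float64(-0.018), np.float64(601.3)), (np.float64(-0.014), np.float64(601.3)), (np.float64(-0.01), np.float64(601.4)), (np.float64(-0.006), np.float64(601.5)), (np.float64(-0.002), np.float64(601.3)), (np.float64(0.002), np.float64(602.4)), (np.float64(0.006), np.float64(602.5)), (np.float64(0.01), np.float64(602.7)), (np.float64(0.014), np.float64(603.0))]
   ymin,ymax -0.04464494547127045 0.019175402043931977
```

The camera carries about a 1 mm forward bias. Allowing for it, the base centre is (665.0,−15.1) mm at −1.5°, and the plate sits +0.25 mm in x from the tool. The target is therefore tool (664.8,−15.1) with yaw 178.4.

Emit:
step_arm:
  targets:
    - [0.4, [0, 5, 0], [0, 0, 0.14]]
    - [0.4, [5, 15, 0], [0, 0, 0.29]]
    - [0.4, [10, 30, -10], [0, 0, 0.44]]
    - [0.4, [17, 50, -20], [0, 0, 0.59]]
    - [0.4, [24, 70, -30], [0, 0, 0.73]]
    - [0.4, [30, 90, -40], [0, 0, 0.88]]
    - [0.4, [36, 105, -50], [0, 0, 1.03]]
    - [0.4, [36, 105, -60], [0, 0, 1.18]]

```text
time: 28.95
ee_pos: [0.6655, -0.0131, 0.0982]
tcp_rot: [180.0, -0.0, 158.2]
wrist_force: [0.4, -0.5, -2.0]
opening: 0.0478
grasp_force: 73.2
```

Emit:
step_arm:
  targets:
    - [0.4, [0, 0, 0], [0, 0, 0.14]]
    - [0.4, [0, 0, 0], [0, 0, 0.28]]
    - [0.4, [0, 0, 0], [0, 0, 0.36]]
    - [0.4, [0, 0, 0], [0, 0, 0.36]]
    - [0.4, [0, 0, 0], [0, 0, 0.36]]
    - [0.4, [0, 0, 0], [0, 0, 0.36]]

```text
time: 29.55
ee_pos: [0.6651, -0.0152, 0.0991]
tcp_rot: [-180.0, -0.0, 178.2]
wrist_force: [-0.2, -0.3, -1.7]
opening: 0.0479
grasp_force: 73.2
```

Run:
```python
from h import *
o=bot.get_obs(); print(o['ee_pos'],o['tcp_rot'],o['wrist_force'],o['torque'],o['time'])
```

```text
[ 0.66511989 -0.015164    0.09914122] [-1.79999379e+02 -6.88288732e-03  1.78167452e+02] [-0.24553838 -0.2631881  -1.71335266] [ 0.01934618  0.00497493 -0.03018766] 29.55
```

Emit:
step_arm:
  targets:
    - [0.4, [0, 0, -20], [0, 0, 0.003]]
    - [0.4, [0, 0, -38], [0, 0, 0.003]]
    - [0.4, [0, 0, -46], [0, 0, 0.003]]
    - [0.4, [0, 0, -46], [0, 0, 0.003]]
    - [0.4, [0, 0, -46], [0, 0, 0.003]]

```text
time: 30.05
ee_pos: [0.6654, -0.0151, 0.054]
tcp_rot: [-180.0, 0.0, 178.4]
wrist_force: [0.3, 0.1, -1.9]
opening: 0.0476
grasp_force: 73.2
```

Run:
```python
from h import *
o=bot.get_obs(); print(o['ee_pos'],o['tcp_rot'],o['wrist_force'],o['torque'],o['time'])
im,d,P=snap('wrist','w19')
cv2.imwrite('pics/c19.png',cv2.cvtColor(cv2.resize(im[170:430,220:430],(485,600),interpolation=cv2.INTER_CUBIC),cv2.COLOR_RGB2BGR))
```

```text
[ 0.66540793 -0.01514647  0.05396064] [-1.79999490e+02  3.59253373e-02  1.78393029e+02] [ 0.26691547  0.12679744 -1.85119425] [ 0.01626398 -0.02573046  0.00148061] 30.05
```

View pics/c19.png

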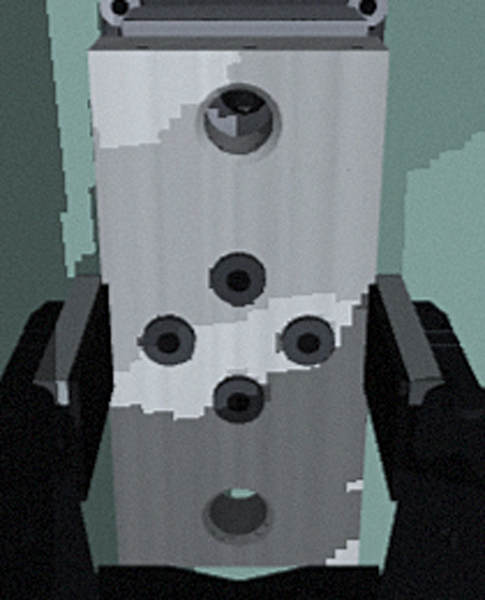

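Through the near hole, around crop pixel (240,100), the dark pin shows where it should be for a centred approach. Correcting 0.5 mm in x and descending with force checks.

Emit:
step_arm:
  targets:
    - [0.4, [-0.5, 0, -2], [0, 0, 0]]
    - [0.4, [-0.5, 0, -4], [0, 0, 0]]
    - [0.4, [-0.5, 0, -6], [0, 0, 0]]
    - [0.4, [-0.5, 0, -8], [0, 0, 0]]
    - [0.4, [-0.5, 0, -8], [0, 0, 0]]
  force: 50

```text
time: 30.6
ee_pos: [0.6644, -0.0151, 0.0448]
tcp_rot: [180.0, -0.0, 178.4]
wrist_force: [-0.2, -0.1, -2.4]
opening: 0.0477
grasp_force: 73.2
```

Emit:
step_arm:
  targets:
    - [0.4, [0, 0, -1], [0, 0, 0]]
    - [0.4, [0, 0, -2], [0, 0, 0]]
    - [0.4, [0, 0, -3], [0, 0, 0]]
    - [0.4, [0, 0, -3], [0, 0, 0]]

```text
time: 31.0
ee_pos: [0.6648, -0.015, 0.0423]
tcp_rot: [180.0, 0.0, 178.4]
wrist_force: [1.0, 1.1, -1.8]
opening: 0.0473
grasp_force: 73.3
```

Emit:
step_arm:
  targets:
    - [0.4, [0, 0, -1], [0, 0, 0]]
    - [0.4, [0, 0, -2], [0, 0, 0]]
    - [0.4, [0, 0, -3], [0, 0, 0]]
    - [0.4, [0, 0, -3], [0, 0, 0]]

```text
time: 31.4
ee_pos: [0.665, -0.0149, 0.0393]
tcp_rot: [180.0, 0.0, 178.4]
wrist_force: [3.1, 3.3, -2.0]
opening: 0.048
grasp_force: 73.3
```

A small side force of (3,3) N shows light pin contact. I'll ease +0.4 mm in x and y and go on down.

Emit:
step_arm:
  targets:
    - [0.4, [0.4, 0.4, 0], [0, 0, 0]]
    - [0.4, [0.4, 0.4, -1], [0, 0, 0]]
    - [0.4, [0.4, 0.4, -2], [0, 0, 0]]
    - [0.4, [0.4, 0.4, -3], [0, 0, 0]]
    - [0.4, [0.4, 0.4, -3], [0, 0, 0]]

```text
time: 31.9
ee_pos: [0.665, -0.0147, 0.036]
tcp_rot: [-180.0, -0.0, 178.4]
wrist_force: [2.1, 1.9, -2.7]
opening: 0.0475
grasp_force: 73.3
```

Emit:
step_arm:
  targets:
    - [0.4, [0.3, 0.3, -0.5], [0, 0, 0]]
    - [0.4, [0.3, 0.3, -1], [0, 0, 0]]
    - [0.4, [0.3, 0.3, -1], [0, 0, 0]]

```text
time: 32.2
ee_pos: [0.6651, -0.0147, 0.0359]
tcp_rot: [-180.0, -0.0, 178.4]
wrist_force: [-3.0, -0.0, 4.1]
opening: 0.048
grasp_force: 74.0
```

It's bottomed on the pads: z force went from −2.7 to +4.1 N at the expected height. Releasing and inspecting.

Emit:
step_arm:
  targets:
    - [0.6, [0, 0, 0], [0, 0, 0]]
    - [0.68, [0, 0, 0], [0, 0, 0]]
    - [0.75, [0, 0, 0], [0, 0, 0]]
    - [0.8, [0, 0, 0], [0, 0, 0]]
    - [0.8, [0, 0, 5], [0, 0, 0]]
    - [0.8, [0, 0, 30], [0, 0, 0]]
    - [0.8, [0, 0, 70], [0, 0, 0]]
    - [0.8, [0, 0, 90], [0, 0, 0]]

```text
time: 33.0
ee_pos: [0.6661, -0.0144, 0.1291]
tcp_rot: [-180.0, 0.2, 178.4]
wrist_force: [-0.3, 0.8, -0.6]
opening: 0.0687
grasp_force: 0.0
```

Emit:
step_arm:
  targets:
    - [0.8, [-40, 0, 10], [0, 0, 0]]
    - [0.8, [-90, 0, 20], [0, 0, 0]]
    - [0.8, [-140, 0, 30], [0, 0, 0]]
    - [0.8, [-190, 0, 40], [0, 0, 0]]
    - [0.8, [-240, 0, 50], [0, 0, 0]]
    - [0.8, [-290, 0, 60], [0, 0, 0]]
    - [0.8, [-300, 0, 60], [0, 0, 0]]
    - [0.8, [-300, 0, 60], [0, 0, 0]]

```text
time: 33.8
ee_pos: [0.3643, -0.0145, 0.1868]
tcp_rot: [-180.0, 0.2, 178.4]
wrist_force: [1.5, -0.2, 0.4]
opening: 0.0683
grasp_force: 0.0
```

Run:
```python
from h import *
print(bot.get_obs()['ee_pos'])
for n in('top','scene'):
    snap(n,n+'9'); plate(n+'9',(.666,-.0138),.038,.06)
    im,d,P=load(n+'9'); X=cloud(d,P)
    m=((X[...,2]>.006)&(X[...,2]<.09)&(d>0)).astype('uint8'); N,L,S,C=cv2.connectedComponentsWithStats(m)
    for c in((.655,.160),(.648,-.1667),(.342,.275)):
        blob(n+'9',c,.006,.03)
    for c in((.5695,.3345),(.496,.3505),(.562,-.3355),(.487,-.351)):
        blob(n+'9',c,.012,.024)
im=load('top9')[0]; g=load('scene9')[0]
cv2.imwrite('pics/fin.png',cv2.cvtColor(np.hstack([cv2.resize(im[100:290,60:560],(800,300)),])if 0 else np.vstack([cv2.resize(im[100:290,60:570],(800,298)),cv2.resize(g[180:370,70:570],(800,300))]),cv2.COLOR_RGB2BGR))
```

```text
[ 0.36429006 -0.0144595   0.18680601]
top9 rect ((666.5510864257812, -14.110677719116211), (49.18028259277344, 112.14726257324219), 88.80696105957031) z 0.0461 tilt [0.32 0.34] 1624
blob 260 [654.7 160.1] [25.  27.4] zmax 0.0612 circle ((655.6304321289062, 161.13790893554688), 14.076919555664062)
blob 289 [ 647.6 -167. ] [32.3 30.6] zmax 0.0315 circle ((647.5401000976562, -167.89688110351562), 16.825584411621094)
blob 891 [341.9 275.1] [51.1 59.4] zmax 0.0157 circle ((341.9286804199219, 274.9063415527344), 29.927736282348633)
blob 448 [569.6 333.4] [41.3 42.6] zmax 0.0356 circle ((570.6968994140625, 333.8851623535156), 22.571996688842773)
blob 400 [496.4 350.8] [37.8 39.4] zmax 0.0319 circle ((496.1022033691406, 350.7035217285156), 20.18712043762207)
blob 322 [ 560.9 -335.6] [33.6 33.4] zmax 0.0509 circle ((560.9609375, -334.8990173339844), 17.621347427368164)
blob 409 [ 485.9 -350.1] [37.2 35.4] zmax 0.0578 circle ((486.32958984375, -350.0858459472656), 19.23590087890625)
scene9 rect ((665.4452514648438, -13.959733963012695), (50.558189392089844, 113.13052368164062), 88.436676025390
[... 151 characters left out ...]
blob 426 [ 649.  -167.1] [32.4 32.5] zmax 0.0327 circle ((648.8363647460938, -166.24375915527344), 17.332841873168945)
blob 436 [341.9 274.6] [49.9 58.4] zmax 0.0166 circle ((342.1304016113281, 274.9085693359375), 29.766124725341797)
blob 410 [572.9 332.7] [43.4 36.8] zmax 0.0363 circle ((570.5720825195312, 333.970947265625), 22.225933074951172)
blob 302 [497.4 349.8] [40.2 41.9] zmax 0.0323 circle ((494.96783447265625, 349.9014587402344), 22.388219833374023)
blob 421 [ 562.2 -334.5] [33.5 33.3] zmax 0.0522 circle ((561.6843872070312, -334.2146911621094), 17.719924926757812)
blob 483 [ 489.  -348.8] [36.5 36.2] zmax 0.0577 circle ((488.8353271484375, -350.82452392578125), 20.163742065429688)
```

View pics/fin.png

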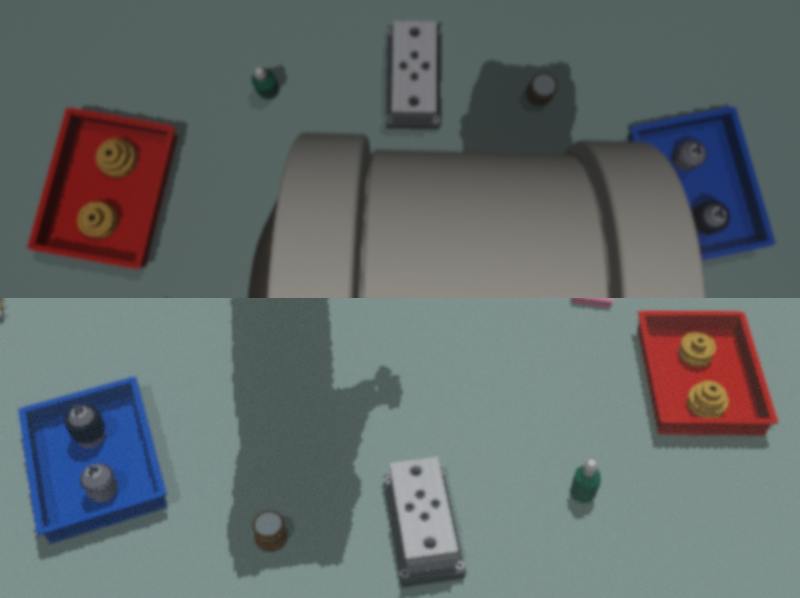

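Both pulleys stand in the red tray and both chucks in the blue. The plate is on the jig at crop pixel (414,67), its top at 46 mm (34 + 12, so fully down) and level. The loupe and bottle haven't moved. Handing in.

```bash
python3 -c "
from workcell import bot; print(bot.job_done())"
```

```text
the job is handed in; nothing more can be done
None
```

The job is done and handed in at about 34 s: both pulleys stand in the red tray, both chucks in the blue tray, the aluminium plate is fully down on its dowel pins, and the loupe and oil bottle were not touched.

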